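Close the hazelnut jar: glass lid into the mouth, screw ring down until snug

ROBOT

A 6-joint arm with a two-finger parallel gripper is mounted at the origin on a cart in front of the work surface, level with it; the furniture and walls round the work are solid. World frame = base frame: x ahead of the robot, y to its left, z up, the work surface at z = 0. Lengths are in mm, angles in rad, forces in N, time in s.
With the tool pointing down it reaches from about 275 to 1000 mm from the base axis. Payload 8.4 kg.
Tool frame: the origin (TCP) lies midway between the tips of the shut fingers; the grasp point (between the pads) lies r.grasp_offset behind it (r.grasp_offset is the distance from the TCP to the grasp point, in mm); z points along the fingers, y is the direction in which the jaws open and shut (so a half turn about z gives the same grasp; the last joint's range is limited). The gripper opens to 85 mm and grips with 20 to 120 N. Pads are 22 mm wide; open, the fingers measure 114 mm over their backs; the gripper's body (76 mm by 85 mm) begins 54 mm behind the grasp point. The pads swing forward as they close: fully open they stand 13 mm farther back than shut.
Start: joints at [-0.002, 0.353, 1.633, -0, 1.155, -0.002], TCP at [625.002, -0, 231.281] pointing down, gripper open.
Joint ranges: [-2.63, 2.63], [-0.92, 2.1], [0.06, 2.66], [-1.3, 4.44], [0, 2.69], [-3.02, 3.02]. Speed limits (rad/s): [2.22, 2.22, 2.79, 3.14, 3.14, 3.14].

INTERFACE

Orientations are given as [roll, pitch, yaw] about the fixed x, y, z axes, in that order (R = Rz(yaw) Ry(pitch) Rx(roll)).
In Python, from rig import r gives the robot as it stands.
- The arm moves only by the tool jog_arm, never from a script. Its argument "series" is a list that holds one entry, the list of rows, each a list of 7 numbers: the shift along the tool's x, y, z in cm, then the turn, a rotation vector about the tool's x, y, z in degrees, then the finger opening in cm, from 0 to 8.54. A call has 1 to 5 rows; each row is the pose to reach, as a shift and turn from the pose commanded when the call began, along the tool's axes at that moment; what a row does not reach only later rows make up. A row lasts 1/8 s, in which the tool goes at most 62.5 mm and 10.7 degrees, less where a joint would pass 70% of its speed; a pose out of reach is approached as far as the arm can. A call with a gripper value outside its range is refused whole. The fingers move at their own pace and stop on an object; "newtons" is the grip in N (left out, the last holds). Time passes only in rows, so rows that repeat a pose let the fingers close. It gives the time, the measured TCP pose, the force and the opening at its end, in the units of the state.
- r.sense(): the state, without advancing time (a new reading comes with each control period).
- r.grab_frame(name): name is "scene" or "side" or "wrist"; returns the picture (480x640x3 uint8, red, green, blue); there is no depth.
- r.calibration(name): a dict with "mtx" (3x3 intrinsics, pixels), "origin" and "attitude" of the camera in the world; the wrist camera has in their place "T_tool_cam" (4x4, takes a point from camera to tool coordinates, whose origin is the TCP and whose axes are the flange's). Camera axes: x right, y down, z forward; pixel columns grow to the right and rows downward; lengths in mm; the calibration is good to about 2 mm. A picture is of the moment at which its call begins: read the wrist's pose just before it. calibration takes no time and is no camera call.
- r.sign_off(): hands the job in, once; it reports no verdict.
The state is a dict: "clock": time; "qpos": joint angles; "qvel": joint speeds; "joint_efforts": joint torques, N m; "eef_pos": TCP position; "tcp_rot": TCP orientation; "contact_force": force on the tool from outside, world axes, zero at the start; "wrist_torque": the same for the moment, N m; "opening": opening from 0.0 (shut) to 1.0 (fully open).
Only numpy, scipy, OpenCV 4.12 (cv2) and the standard library are available. Lean on these libraries where they do the work, as an engineer would, in place of code of your own. Each camera call takes 0.05 s, during which the arm holds its last target.

TASK

Close the jar of hazelnuts: take the glass lid from the chopping board by its knob and seat it in the jar's mouth, then put the steel screw ring over it and turn the ring clockwise until it clamps the lid snugly on its rubber seal, finger tight. Work gently, glass chips: never press or screw hard on the lid, and leave everything else where it stands.

Things in the scene. Friction and masses are not known exactly. Their poses are not given: they have to be found in the camera images.
- jar: Clear glass jar of hazelnuts, 85 mm across, held fast in a black rubber one-hand holder (112 mm across) stuck to the worktop: it neither slides nor turns. Origin: centre of the holder's underside, on the worktop; z up along the jar's axis. The shoulder ends 105 mm above the worktop; the neck above it is 50 mm across outside, its bore 42 mm. Its yaw tells nothing of the thread.
- jar_mouth (a point): Centre of the jar's mouth, level with the top of the orange rubber seal (50 mm outside, 42 mm inside, 2.4 mm thick) that lies on the glass rim: 128 mm above the worktop. z up. Under the lid the seal yields about 30 N per mm.
- jar_thread (a point): On the jar's axis, 120 mm above the worktop, amid the thread: three equal ridges round the neck, 56 mm across, 120 degrees apart, each 75 degrees long with a 45 degree gap to the next; each falls 3.6 mm per radian clockwise seen from above, so turning the ring clockwise pulls it down. Where they begin is not told: feel for it.
- lid: Clear glass lid, about 80 g, knob up. Origin: centre of its underside, z up. From below: spigot 40 mm across, 5 mm high (drops into the 42 mm mouth); flange 49 mm across, z = 5 to 9 mm, which comes to lie on the seal; green glass knob 22 mm across, z = 9 to 25 mm, to hold it by. Seated, its origin lies 5 mm below the seal's top. Round: yaw has no meaning.
- ring: Knurled steel screw ring, about 60 g, 64 mm across, 17 mm high, lying right way up. Origin: centre of its underside, z up. Wall 58 mm across inside; at the top (z = 14 to 17 mm) a lip with a 39 mm opening, which the lid's knob passes; the lip's underside presses on the lid's flange. Inside at the bottom three lugs, 5 mm wide, 120 degrees apart (52 mm across the tips), their angle not told.
- ring_top (a point): Centre of the ring's top, 17 mm above its origin. With the lugs in the gaps the ring goes down until its lip lies on the flange (ring origin 10 mm below the seal's top). Else the lugs stand on the ridges, up to 9 mm higher; turned clockwise under a light push of 2 to 5 N the ring slides down them and drops into the next gap, within 120 degrees. From the gap it is snug after 30 to 100 degrees more.
- ring_lip (a point): Centre of the lip's underside, 14 mm above the ring's origin. At a light push the torque to turn the ring stays below 0.1 N m until the lip bears on the lid and the thread draws the ring down; then it passes 0.12 N m and climbs. From there each 0.1 rad that the ring itself turns adds about 10 N of clamping; 0.1 to 0.25 rad more makes it snug. The thread holds by itself when let go.
- board: Brown wooden chopping board, 235 x 290 mm, 24 mm thick, fixed; the lid and the ring lie on it, in either order. Origin: centre of its underside.
- spoon: Bystander: metal teaspoon lying flat, 130 mm long. Origin: centre of its underside.
- mug: Bystander: green and white mug with a handle, 78 mm across, 101 high. Origin: centre of its underside.
Mind the look-alikes: they are no part of the job. Leave any brown or red look-alike of the lid alone.

How it is judged:
By the outcome, as a careful person would: the job done as asked, in the order asked, and still so for the second after the job is handed in, with the robot touching nothing.
It also fails if it takes over 72 s, if anything falls off the work surface, if the arm or the gripper's body presses on something with over 40 N, if the wrist force passes 120 N, or if a joint passes its speed limit or range.

## Working session

There is one attempt and no reset: what is moved stays moved. The work goes in short steps, Python scripts to look and compute and a tool call to move; the robot and the scene stay as the last step left them, time stands still between calls to the robot, and variables do not carry over. Pictures are saved under pics/ and viewed, and the job is handed in when it is done.

Besides the shell and the picture viewer there is one more tool, called after "Request:" as name(argument=value, ...) on one line, values as JSON. jog_arm: Moves the arm, as the interface text tells. Its arguments: {"type":"object","properties":{"series":{"type":"array","items":{"type":"array","items":{"type":"array","items":{"type":"number"}}}},"newtons":{"type":"number"}},"required":["series"]}

```bash
ls; mkdir -p pics; python3 - <<'E'
from rig import r
import cv2
s=r.sense();print(s,r.grasp_offset)
for n in("scene","side","wrist"):
    cv2.imwrite(f"pics/{n}0.png",r.grab_frame(n)[:,:,::-1]);print(n,r.calibration(n))
E
```

```text
pics
{'clock': 0.0, 'qpos': array([-2.42240323e-03,  3.53618059e-01,  1.63410735e+00, -8.24462161e-07,
        1.15517062e+00, -2.38943514e-03]), 'qvel': array([-0.00024138,  0.00128864, -0.00072664,  0.00057914, -0.00018117,
        0.00081913]), 'joint_efforts': array([-2.03471049e-03, -6.05236173e+01, -3.42063046e+01, -2.62302356e-04,
        9.48130677e-03,  3.61521288e-06]), 'eef_pos': array([ 6.24551759e+02, -1.31732470e-02,  2.30591917e+02]), 'tcp_rot': array([-3.14028928e+00, -2.36049512e-06,  1.57076369e+00]), 'contact_force': array([-0.48902041, -0.63685551,  0.22724736]), 'wrist_torque': array([ 0.07043177,  0.00406205, -0.03549667]), 'opening': 0.9959325808408664} 18.700000000000003
scene {'mtx': array([[454.60608335,   0.        , 325.63292728],
       [  0.        , 454.60608335, 231.74728201],
       [  0.        ,   0.        ,   1.        ]]), 'origin': array([-104.93418802, -967.85074741,  901.10730274]), 'attitude': array([-2.1490264 , -0.00820227, -0.57652348])}
side {'mtx': array([[577.01038055,   0.        , 319.7676014 ],
       [  0.        , 577.01038055, 234.81095539],
       [  0.        ,   0.        ,   1.        ]]), 'origin': array([ 123.11204797, 1137.61615844,  999.03376495]), 'attitude': array([-2.22474915, -0.01231466, -2.73516841])}
wrist {'mtx': array([[397.64196091,   0.        , 318.41189799],
       [  0.        , 397.64196091, 236.98451606],
       [  0.        ,   0.        ,   1.        ]]), 'T_tool_cam': array([[ 6.23978005e-04, -9.62092308e-01, -2.72723306e-01,
         6.75471582e+01],
       [ 9.99999804e-01,  6.12602283e-04,  1.26860951e-04,
        -2.37162677e-01],
       [ 4.50189742e-05, -2.72723331e-01,  9.62092502e-01,
        -1.40430547e+02],
       [ 0.00000000e+00,  0.00000000e+00,  0.00000000e+00,
         1.00000000e+00]])}
```

View pics/scene0.png

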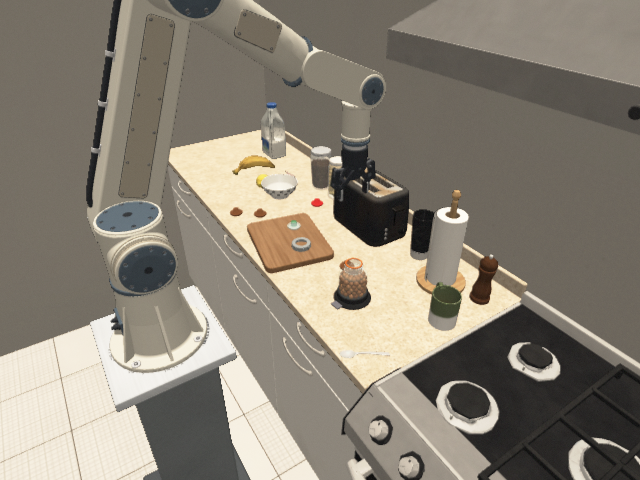

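View pics/side0.png

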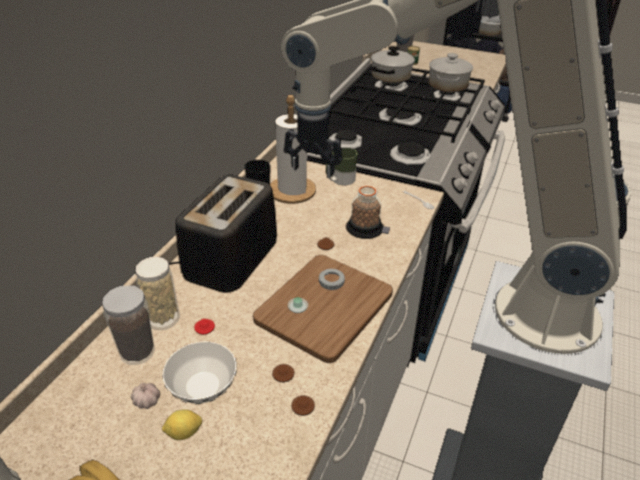

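View pics/wrist0.png

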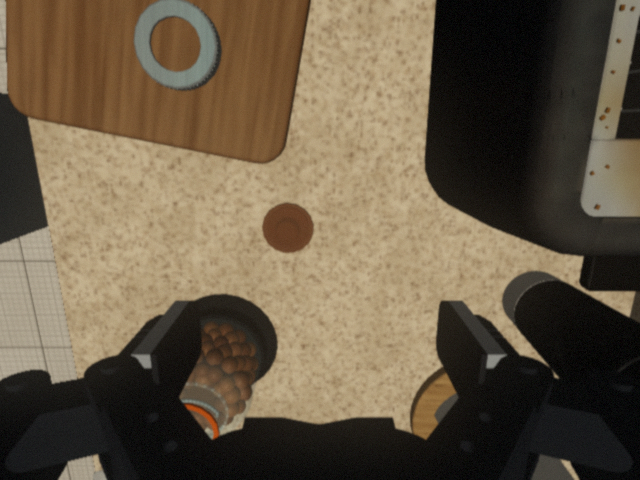

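```bash
python3 - <<'E'
import cv2
a=cv2.imread('pics/scene0.png');b=cv2.imread('pics/side0.png')
f=lambda im,x,y,w,h,k:cv2.resize(im[y:y+h,x:x+w],None,fx=k,fy=k,interpolation=cv2.INTER_CUBIC)
cv2.imwrite('pics/c1.png',f(a,270,200,130,115,5.0)) 
cv2.imwrite('pics/c2.png',f(b,270,170,140,160,3.7))
E
```

```text
(no output)
```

View pics/c1.png

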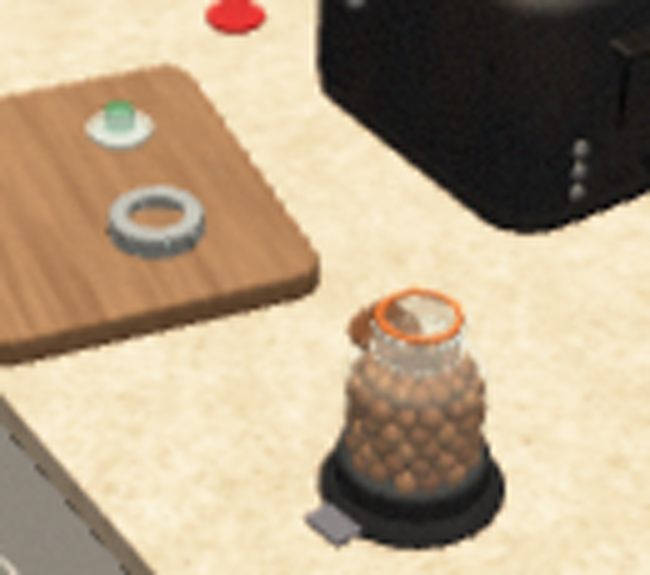

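View pics/c2.png

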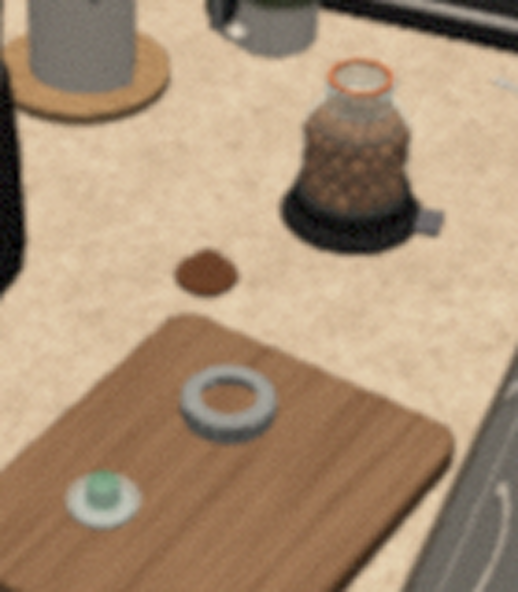

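```bash
cat > h.py <<'E'
import numpy as np,cv2
from rig import r
from scipy.spatial.transform import Rotation as R
def cam(n,s=None):
    c=r.calibration(n)
    if n!='wrist': return c['mtx'],R.from_euler('xyz',c['attitude']).as_matrix(),np.array(c['origin'])
    A=R.from_euler('xyz',s['tcp_rot']).as_matrix();T=c['T_tool_cam']
    return c['mtx'],A@T[:3,:3],A@T[:3,3]+s['eef_pos']
def ray(n,u,v,z,s=None):
    K,A,o=cam(n,s);d=A@np.linalg.inv(K)@[u,v,1];return (o+d*(z-o[2])/d[2]).round(1)
def proj(n,p,s=None):
    K,A,o=cam(n,s);q=K@(A.T@(np.array(p)-o));return q[:2]/q[2]
def st():
    s=r.sense();print('t',round(s['clock'],2),'pos',s['eef_pos'].round(1),'rot',s['tcp_rot'].round(3),'F',s['contact_force'].round(1),'M',s['wrist_torque'].round(2),'op',round(s['opening'],3));return s
E
python3 - <<'E'
from h import *
s=st()
for nm,z,a,b in(("knob",49,(293.6,220.4),(297.2,299.6)),("ring",41,(301,242.2),(331.5,277.2)),("mouth",128,(353.4,263),(366.9,190.4))):
    print(nm,ray('scene',*a,z),ray('side',*b,z))
print(ray('wrist',177,44,41,s))
print(proj('wrist',(600,-160,128),s))
print(proj('wrist',(477,-130,128),s),r.sense()['qpos'])
E
```

```text
t 0.15 pos [624.6  -0.  230.7] rot [-3.141  0.     1.571] F [-0.2  0.7 -0.1] M [ 0.03  0.03 -0.04] op 0.998
knob [556.5 246.   49. ] [551.7 247.   49. ]
ring [515.  123.6  41. ] [511.1 132.2  41. ]
mouth [ 524.4 -155.1  128. ] [ 523.5 -149.3  128. ]
[516.8 126.1  41. ]
[285.60738515 441.93231623]
[114.86341574 407.67086199] [-2.40588511e-03  3.53485157e-01  1.63395228e+00 -3.49264336e-06
  1.15520983e+00 -2.38724123e-03]
```

Request:
jog_arm(series=[[[5,-1.4,1.6,0,0,0,8.5],[10,-2.8,3.2,0,0,0,8.5],[15,-4.2,4.8,0,0,0,8.5],[20,-5.7,6.4,0,0,0,8.5],[24.6,-7.1,8,0,0,0,8.5]]], newtons=20)

```text
clock: 0.78
eef_pos: [553.2, 247.6, 150.6]
tcp_rot: [-3.141, 0.0, 1.571]
contact_force: [1.5, 0.2, -0.4]
opening: 0.998
```

Request:
jog_arm(series=[[[0,0,0,0,0,0,8.5],[0,0,0,0,0,0,8.5]]])

```text
clock: 1.02
eef_pos: [554.1, 245.7, 151.3]
tcp_rot: [-3.141, 0.0, 1.572]
contact_force: [0.9, -0.1, 0.3]
opening: 0.99
```

```bash
python3 - <<'E'
from h import *
s=st();im=r.grab_frame('wrist')[:,:,::-1];cv2.imwrite('pics/w1.png',im)
print(proj('wrist',(554,246,49),s))
E
```

```text
t 1.02 pos [554.1 245.7 151.3] rot [-3.141  0.     1.572] F [ 0.9 -0.1  0.3] M [-0.02  0.04 -0.02] op 0.99
[318.6724593  234.61916399]
```

View pics/w1.png

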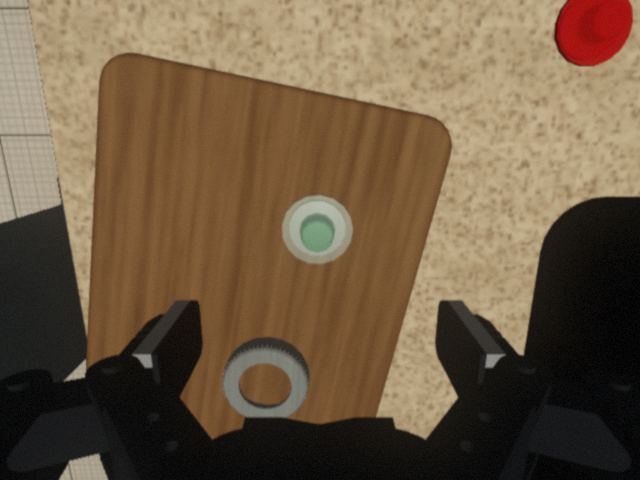

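```bash
python3 - <<'E'
import cv2
a=cv2.imread('pics/w1.png')
f=lambda im,x,y,w,h,k:cv2.resize(im[y:y+h,x:x+w],None,fx=k,fy=k,interpolation=cv2.INTER_CUBIC)
cv2.imwrite('pics/c3.png',f(a,270,180,100,100,6)) 
cv2.imwrite('pics/c4.png',f(a,215,325,110,110,5)) 
E
```

```text
(no output)
```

View pics/c3.png

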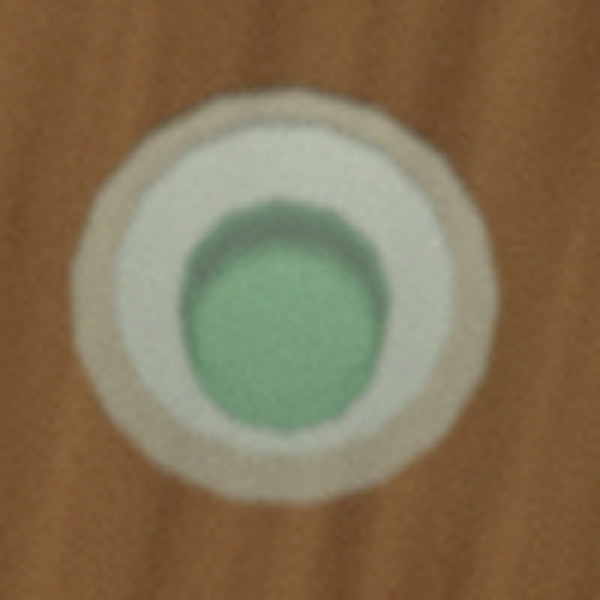

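View pics/c4.png

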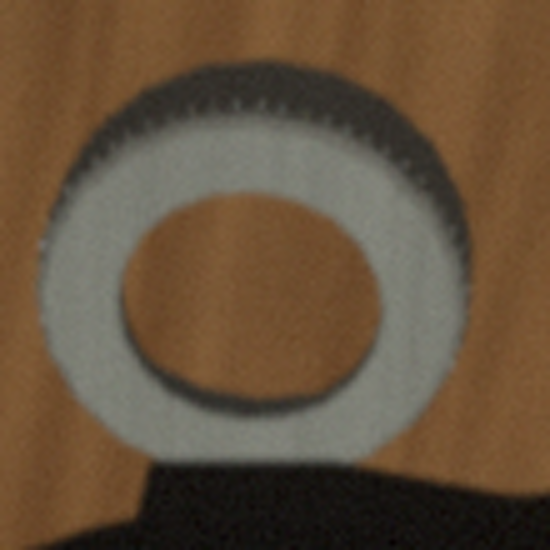

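```bash
python3 - <<'E'
from h import *
s=st()
print(ray('wrist',317.4,235.4,49,s),ray('wrist',317.1,229,33,s),ray('wrist',265,382.8,41,s))
E
```

```text
t 1.07 pos [554.5 245.3 151.6] rot [3.141 0.    1.571] F [ 0.2 -0.1 -0.7] M [-0.07  0.01  0.03] op 1.001
[553.7 245.   49. ] [553.4 245.   33. ] [515.2 130.7  41. ]
```

Request:
jog_arm(series=[[[0,0,0,0,0,-10,8.5],[0,0,0,0,0,-20,8.5],[0,0,0,0,0,-30,8.5],[0,0,0,0,0,-40,8.5],[0,0,0,0,0,-50,8.5]]])

```text
clock: 1.7
eef_pos: [554.9, 244.5, 151.9]
tcp_rot: [3.141, 0.001, 2.447]
contact_force: [0.3, 0.2, 1.2]
opening: 0.995
```

Request:
jog_arm(series=[[[0,0,0,0,0,-10,8.5],[0,0,0,0,0,-20,8.5],[0,0,0,0,0,-30,8.5],[0,0,0,0,0,-40,8.5],[0,0,0,0,0,-40,8.5]]])

```text
clock: 2.33
eef_pos: [554.8, 244.8, 151.8]
tcp_rot: [3.141, 0.001, 3.139]
contact_force: [-0.4, 0.5, -0.1]
opening: 0.995
```

```bash
python3 - <<'E'
from h import *
s=st();print(s['qpos'].round(3));im=r.grab_frame('wrist')[:,:,::-1];cv2.imwrite('pics/w2.png',im)
f=lambda im,x,y,w,h,k:cv2.resize(im[y:y+h,x:x+w],None,fx=k,fy=k,interpolation=cv2.INTER_CUBIC)
cv2.imwrite('pics/c5.png',f(im,270,180,100,100,6)) 
E
```

```text
t 2.33 pos [554.8 244.8 151.8] rot [3.141e+00 1.000e-03 3.139e+00] F [-0.4  0.5 -0.1] M [-0.03 -0.02  0.04] op 0.995
[ 0.413  0.408  1.745 -0.     0.987 -1.155]
```

View pics/w2.png

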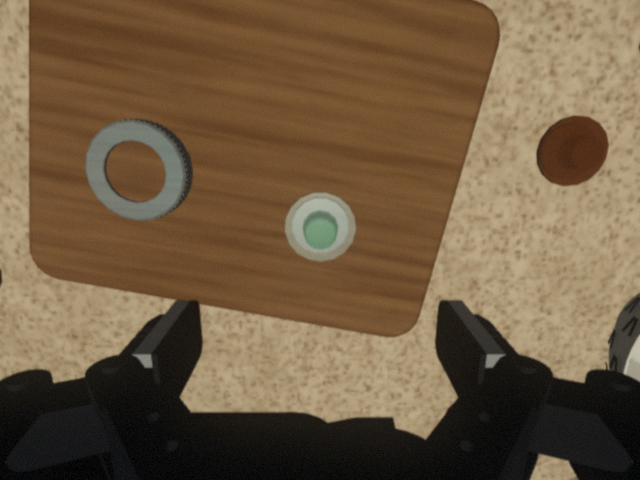

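View pics/c5.png

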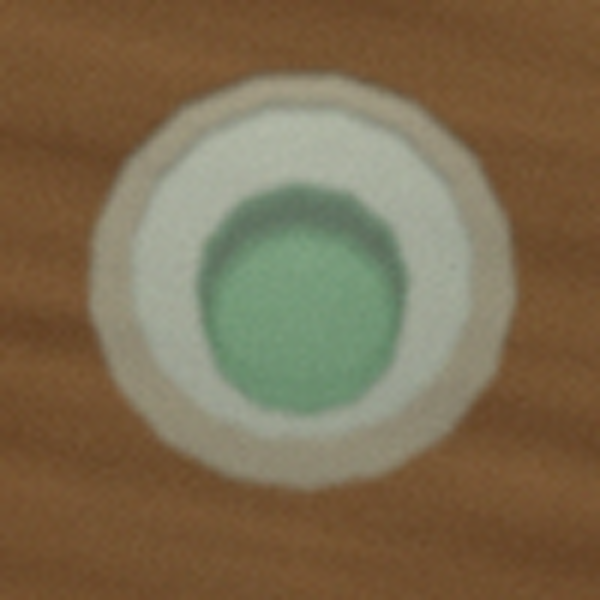

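```bash
python3 - <<'E'
from h import *
s=st()
print(ray('wrist',320.3,232.6,49,s),ray('wrist',319.9,226.4,33,s),ray('wrist',134.5,169.5,41,s))
E
```

```text
t 2.38 pos [554.7 244.9 151.7] rot [3.141e+00 1.000e-03 3.136e+00] F [ 1.  -0.3  0.1] M [ 0.04 -0.02 -0.01] op 0.996
[551.4 244.6  49. ] [551.4 244.4  33. ] [512.1 128.4  41. ]
```

Request:
jog_arm(series=[[[0.1,-0.05,5,0,0,0,8.5],[0.2,-0.11,9,0,0,0,5],[0.2,-0.11,11.4,0,0,0,5],[0.2,-0.11,11.4,0,0,0,4],[0.2,-0.11,11.4,0,0,0,4]]], newtons=20)

```text
clock: 3.0
eef_pos: [552.9, 244.9, 38.3]
tcp_rot: [3.141, 0.001, 3.139]
contact_force: [1.2, -0.0, 0.5]
opening: 0.473
```

```bash
python3 - <<'E'
from h import *
s=st();im=r.grab_frame('wrist')[:,:,::-1];cv2.imwrite('pics/w3.png',im)
E
```

```text
t 3.0 pos [552.9 244.9  38.3] rot [3.141e+00 1.000e-03 3.139e+00] F [ 1.2 -0.   0.5] M [ 0.02 -0.01 -0.  ] op 0.473
```

View pics/w3.png

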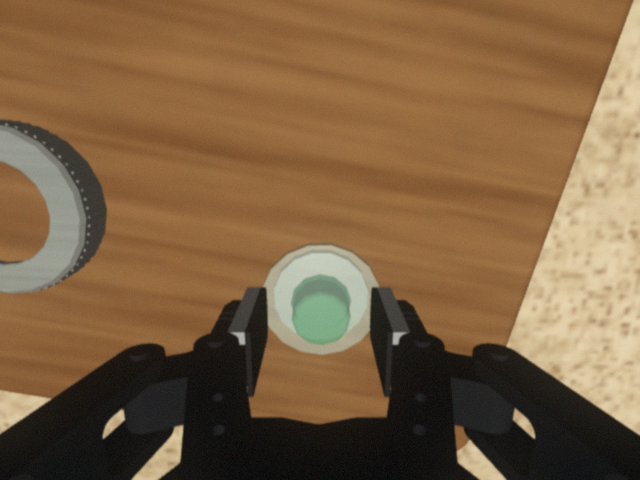

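Request:
jog_arm(series=[[[0,0,0.1,0,0,0,3],[0,0,0.1,0,0,0,2],[0,0,0.1,0,0,0,1.5],[0,0,0.1,0,0,0,1.5],[0,0,0.1,0,0,0,1.5]]], newtons=30)

```text
clock: 3.68
eef_pos: [552.6, 245.1, 37.4]
tcp_rot: [3.141, 0.001, 3.141]
contact_force: [-0.9, -0.9, 5.2]
opening: 0.237
```

Request:
jog_arm(series=[[[0,0,0,0,0,0,1.5],[0,0,0,0,0,0,1.5],[0,0,-0.5,0,0,0,1.5],[0,0,-2,0,0,0,1.5],[0,0,-4,0,0,0,1.5]]])

```text
clock: 4.3
eef_pos: [551.8, 244.9, 77.4]
tcp_rot: [-3.141, -0.0, 3.142]
contact_force: [-0.3, 0.0, -0.5]
opening: 0.243
```

```bash
python3 - <<'E'
from h import *
s=st();im=r.grab_frame('wrist')[:,:,::-1];cv2.imwrite('pics/w4.png',im)
E
```

```text
t 4.3 pos [551.8 244.9  77.4] rot [-3.141 -0.     3.142] F [-0.3  0.  -0.5] M [ 0.03  0.07 -0.04] op 0.243
```

View pics/w4.png

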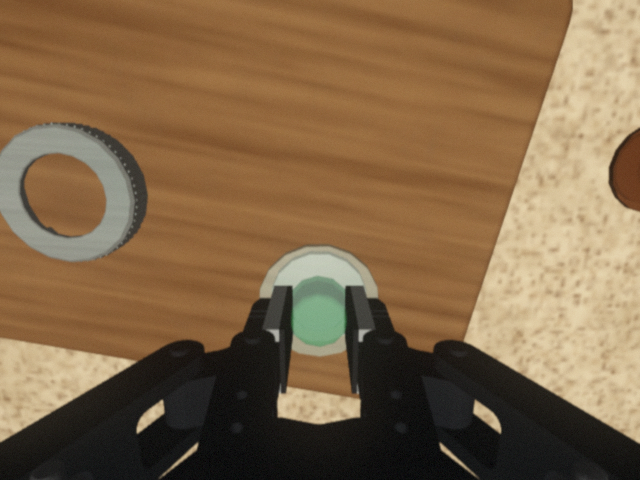

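Request:
jog_arm(series=[[[0,-1,-4,0,0,0,1.5],[0,-4,-8,0,0,0,1.5],[-0.2,-9,-11,0,0,0,1.5],[-0.3,-14,-13,0,0,0,1.5],[-0.5,-19,-14.3,0,0,0,1.5]]])

```text
clock: 4.97
eef_pos: [557.4, 53.5, 221.6]
tcp_rot: [3.141, 0.003, -3.141]
contact_force: [1.7, 0.3, -0.8]
opening: 0.242
```

Request:
jog_arm(series=[[[0,-5.5,0,0,0,0,1.5],[0,-11,0,0,0,0,1.5],[-0.2,-16,0,0,0,0,1.5],[-0.2,-19,0,0,0,0,1.5],[-0.2,-20.7,0,0,0,0,1.5]]])

```text
clock: 5.6
eef_pos: [559.0, -153.6, 220.0]
tcp_rot: [-3.141, 0.001, 3.14]
contact_force: [-0.0, -0.2, -0.7]
opening: 0.235
```

Request:
jog_arm(series=[[[0,0,0,0,0,0,1.5],[0,0,0,0,0,0,1.5]]])

```text
clock: 5.85
eef_pos: [559.0, -151.1, 219.4]
tcp_rot: [3.141, 0.0, -3.141]
contact_force: [-0.0, 0.3, -0.9]
opening: 0.241
```

```bash
python3 - <<'E'
from h import *
s=st();im=r.grab_frame('wrist')[:,:,::-1];cv2.imwrite('pics/w5.png',im)
f=lambda im,x,y,w,h,k:cv2.resize(im[y:y+h,x:x+w],None,fx=k,fy=k,interpolation=cv2.INTER_CUBIC)
cv2.imwrite('pics/c6.png',f(im,240,90,160,150,4)) 
E
```

```text
t 5.85 pos [ 559.  -151.1  219.4] rot [ 3.141  0.    -3.141] F [-0.   0.3 -0.9] M [ 0.    0.01 -0.02] op 0.241
```

View pics/w5.png

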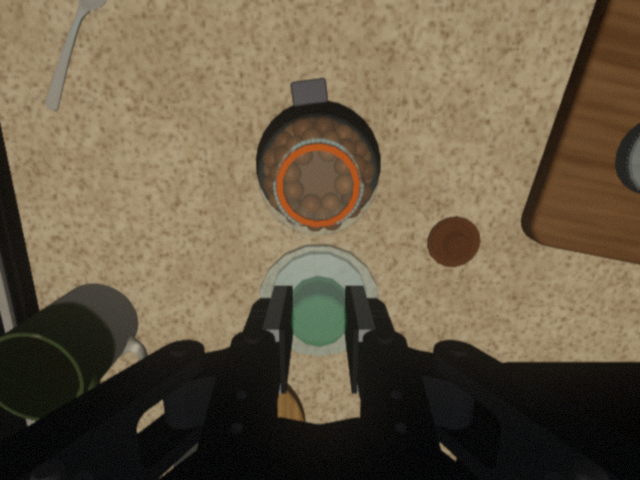

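View pics/c6.png

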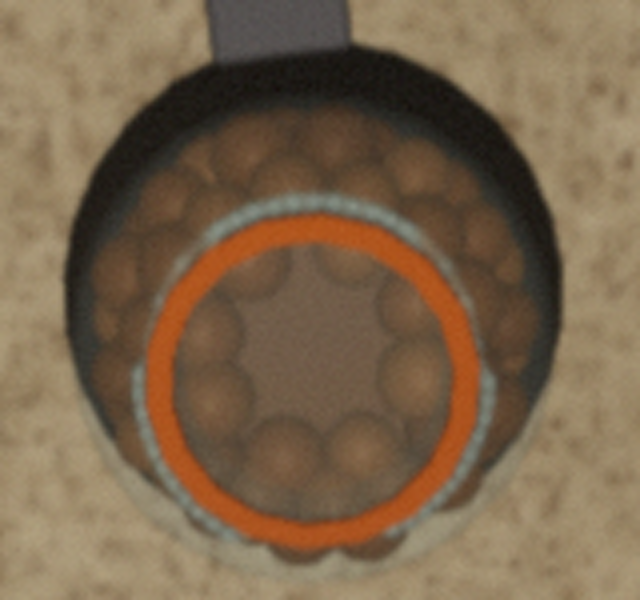

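```bash
python3 - <<'E'
from h import *
from scipy.optimize import least_squares
s=st()
im=cv2.imread('pics/w5.png');h=cv2.cvtColor(im,cv2.COLOR_BGR2HSV)
m=cv2.inRange(h,(4,150,130),(14,255,255));m[:100]=0;m[240:]=0;m[:,:240]=0;m[:,400:]=0
c,_=cv2.findContours(m,cv2.RETR_EXTERNAL,cv2.CHAIN_APPROX_NONE);c=max(c,key=cv2.contourArea)
print(cv2.fitEllipse(c));
s['eef_pos']=np.array([559,-151.1,219.6])
P=np.array([ray('wrist',u,v,128,s)[:2] for u,v in c[:,0].astype(float)])
f=least_squares(lambda q:np.hypot(*(P-q[:2]).T)-q[2],[524,-152,25]).x;print(f)
# lid flange in tool
im=cv2.imread('pics/w5.png')
print(ray('wrist',320,301,219.6-4.4,s))
E
```

```text
t 5.9 pos [ 559.  -150.9  219.3] rot [ 3.141 -0.    -3.141] F [-0.3 -1.3 -1.4] M [ 0.04 -0.07  0.02] op 0.234
((317.6756286621094, 184.80966186523438), (82.2625961303711, 82.3375473022461), 13.124173164367676)
[ 524.35910676 -153.07771194   24.09727608]
[ 557.1 -151.9  215.2]
```

```bash
python3 - <<'E'
from h import *
from scipy.optimize import least_squares
pi=np.pi
A={'eef_pos':np.array([554.3,245.5,151.5]),'tcp_rot':[pi,0,pi/2]}
B={'eef_pos':np.array([554.8,244.8,151.8]),'tcp_rot':[pi,0,pi]}
C={'eef_pos':np.array([559,-151,219.4]),'tcp_rot':[pi,0,pi]}
for s,p in((A,(317.4,235.4,49)),(A,(317.1,229,33)),(A,(265,382.8,41)),(B,(320.3,232.6,49)),(B,(319.9,226.4,33)),(B,(134.5,169.5,41)),(C,(320,301,219.4-4.4))):print(ray('wrist',*p,s))
im=cv2.imread('pics/w5.png');h=cv2.cvtColor(im,cv2.COLOR_BGR2HSV)
m=cv2.inRange(h,(4,150,130),(14,255,255));m[:100]=0;m[240:]=0;m[:,:240]=0;m[:,400:]=0
c,_=cv2.findContours(m,cv2.RETR_EXTERNAL,cv2.CHAIN_APPROX_NONE);c=max(c,key=cv2.contourArea)
P=np.array([ray('wrist',u,v,128,C)[:2] for u,v in c[:,0].astype(float)])
print(least_squares(lambda q:np.hypot(*(P-q[:2]).T)-q[2],[524,-152,25]).x)
rot=[];pos=[]
for i in range(4):
    s=r.sense();rot.append(s['tcp_rot']%(2*pi));pos.append(s['eef_pos'])
print(np.array(rot),np.array(pos))
im2=im[235:370,250:390];cv2.imwrite('pics/c7.png',cv2.resize(im2,None,fx=4,fy=4,interpolation=cv2.INTER_CUBIC))
E
```

```text
[552.1 247.1  49. ]
[551.9 247.1  33. ]
[513.8 132.9  41. ]
[551.5 244.5  49. ]
[551.5 244.3  33. ]
[512.8 128.   41. ]
[ 557.1 -151.8  215. ]
[ 524.34845647 -152.97476439   24.07626289]
[[3.14122967 6.28304998 3.14262565]
 [3.14122967 6.28304998 3.14262565]
 [3.14122967 6.28304998 3.14262565]
 [3.14122967 6.28304998 3.14262565]] [[ 559.00643678 -150.89850995  219.33147659]
 [ 559.00643678 -150.89850995  219.33147659]
 [ 559.00643678 -150.89850995  219.33147659]
 [ 559.00643678 -150.89850995  219.33147659]]
```

View pics/c7.png

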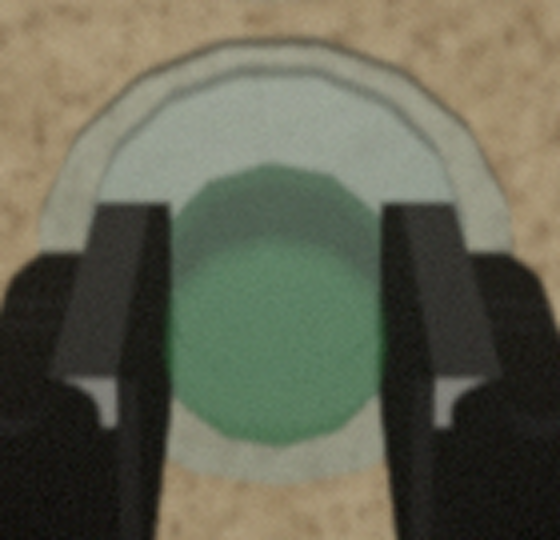

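```bash
python3 - <<'E'
from h import *
for i in range(2):
    c=r.calibration('wrist');print(c)
pi=np.pi
C={'eef_pos':np.array([559,-151,219.4]),'tcp_rot':[pi,0,pi]}
K,A,o=cam('wrist',C);print(A,o)
E
```

```text
{'mtx': array([[397.64196091,   0.        , 318.41189799],
       [  0.        , 397.64196091, 236.98451606],
       [  0.        ,   0.        ,   1.        ]]), 'T_tool_cam': array([[ 6.24794902e-04, -9.62320644e-01, -2.71916509e-01,
         6.91699395e+01],
       [ 9.99999491e-01,  8.16672436e-04, -5.92483926e-04,
        -1.38258238e+00],
       [ 7.92226231e-04, -2.71916000e-01,  9.62320664e-01,
        -1.40431293e+02],
       [ 0.00000000e+00,  0.00000000e+00,  0.00000000e+00,
         1.00000000e+00]])}
{'mtx': array([[397.64196091,   0.        , 318.41189799],
       [  0.        , 397.64196091, 236.98451606],
       [  0.        ,   0.        ,   1.        ]]), 'T_tool_cam': array([[ 6.24794902e-04, -9.62320644e-01, -2.71916509e-01,
         6.91699395e+01],
       [ 9.99999491e-01,  8.16672436e-04, -5.92483926e-04,
        -1.38258238e+00],
       [ 7.92226231e-04, -2.71916000e-01,  9.62320664e-01,
        -1.40431293e+02],
       [ 0.00000000e+00,  0.00000000e+00,  0.00000000e+00,
         1.00000000e+00]])}
[[-6.24794902e-04  9.62320644e-01  2.71916509e-01]
 [ 9.99999491e-01  8.16672436e-04 -5.92483926e-04]
 [-7.92226231e-04  2.71916000e-01 -9.62320664e-01]] [ 489.83006054 -152.38258238  359.83129302]
```

```bash
python3 - <<'E'
t=open('h.py').read()
t=t.replace("T=c['T_tool_cam']","T=T0").replace("def cam","T0=np.array([[6.24e-4,-.962092,-.272723,67.547],[1,6.126e-4,1.27e-4,-.237],[4.5e-5,-.272723,.962092,-140.43],[0,0,0,1]])\ndef cam",1)
open('h.py','w').write(t)
E
python3 - <<'E'
from h import *
from scipy.optimize import least_squares
pi=np.pi
A={'eef_pos':np.array([554.3,245.5,151.5]),'tcp_rot':[pi,0,pi/2]}
B={'eef_pos':np.array([554.8,244.8,151.8]),'tcp_rot':[pi,0,pi]}
C={'eef_pos':np.array([559,-151,219.4]),'tcp_rot':[pi,0,pi]}
for s,p in((A,(317.4,235.4,49)),(A,(317.1,229,33)),(A,(265,382.8,41)),(B,(320.3,232.6,49)),(B,(319.9,226.4,33)),(B,(134.5,169.5,41)),(C,(319,300.5,219.4-4.4)),(C,(319.3,318.5,219.4+11.4))):print(ray('wrist',*p,s))
im=cv2.imread('pics/w5.png');h=cv2.cvtColor(im,cv2.COLOR_BGR2HSV)
m=cv2.inRange(h,(4,150,130),(14,255,255));m[:100]=0;m[240:]=0;m[:,:240]=0;m[:,400:]=0
c,_=cv2.findContours(m,cv2.RETR_EXTERNAL,cv2.CHAIN_APPROX_NONE);c=max(c,key=cv2.contourArea)
P=np.array([ray('wrist',u,v,128,C)[:2] for u,v in c[:,0].astype(float)])
print(least_squares(lambda q:np.hypot(*(P-q[:2]).T)-q[2],[524,-152,25]).x)
c=r.calibration('scene'); print(c['origin'],c['attitude'])
E
```

```text
[553.5 245.2  49. ]
[553.2 245.2  33. ]
[515.1 130.9  41. ]
[553.3 245.8  49. ]
[553.3 245.6  33. ]
[514.6 129.3  41. ]
[ 558.7 -151.   215. ]
[ 558.4 -150.9  230.8]
[ 526.16530812 -151.65520518   24.08173451]
[-104.93418802 -967.85074741  901.10730274] [-2.1490264  -0.00820227 -0.57652348]
```

Request:
jog_arm(series=[[[1.5,-0.04,1,0,0,0,1.5],[3.25,-0.08,3.5,0,0,0,1.5],[3.25,-0.08,6,0,0,0,1.5],[3.25,-0.08,7.2,0,0,0,1.5],[3.25,-0.08,7.2,0,0,0,1.5]]])

```text
clock: 6.52
eef_pos: [526.4, -152.2, 146.8]
tcp_rot: [3.141, -0.001, -3.141]
contact_force: [0.2, 0.4, -0.5]
opening: 0.241
```

```bash
python3 - <<'E'
from h import *
s=st()
f=lambda im,x,y,w,h,k:cv2.resize(im[y:y+h,x:x+w],None,fx=k,fy=k,interpolation=cv2.INTER_CUBIC)
L=[]
for n,b in(('scene',(325,220,64,80)),('side',(335,150,64,80)),('wrist',(200,200,240,240))):
    im=r.grab_frame(n)[:,:,::-1];cv2.imwrite(f'pics/{n}6.png',im)
    x,y,w,h=b;L.append(cv2.resize(im[y:y+h,x:x+w],(0,0),fx=480/h*1.0,fy=480/h,interpolation=cv2.INTER_CUBIC)[:, :480])
cv2.imwrite('pics/c8.png',cv2.resize(np.hstack(L),None,fx=.64,fy=.64))
print([l.shape for l in L])
E
```

```text
t 6.53 pos [ 526.4 -152.2  146.8] rot [ 3.141e+00 -1.000e-03 -3.141e+00] F [ 0.2  0.4 -0.5] M [-0.01 -0.03 -0.04] op 0.241
[(480, 384, 3), (480, 384, 3), (480, 480, 3)]
```

View pics/c8.png

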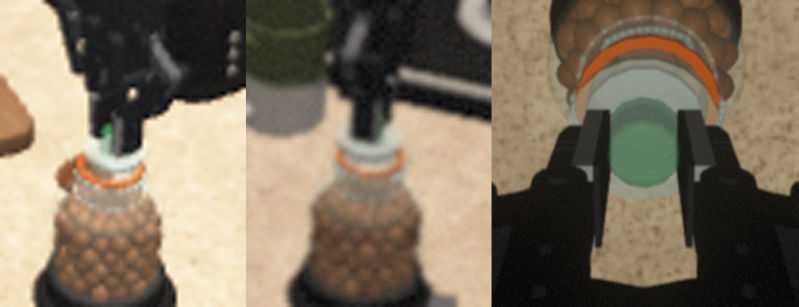

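Request:
jog_arm(series=[[[0,0,0.3,0,0,0,1.5],[0,0,0.45,0,0,0,1.5],[0,0,0.55,0,0,0,1.5],[0,0,0.65,0,0,0,1.5]]])

```text
clock: 7.18
eef_pos: [526.5, -152.9, 140.8]
tcp_rot: [-3.142, 0.0, 3.142]
contact_force: [-0.1, 0.3, -0.1]
opening: 0.24
```

Request:
jog_arm(series=[[[0,0,0.1,0,0,0,1.5],[0,0,0.15,0,0,0,1.5]]])

```text
clock: 7.42
eef_pos: [526.4, -152.9, 139.4]
tcp_rot: [3.142, -0.0, 3.142]
contact_force: [-1.8, 0.6, 3.9]
opening: 0.241
```

Request:
jog_arm(series=[[[0,0,0.1,0,0,0,1.5],[0,0,0.15,0,0,0,1.5]]])

```text
clock: 7.68
eef_pos: [526.2, -152.8, 138.4]
tcp_rot: [3.141, -0.001, 3.142]
contact_force: [-5.3, 2.5, 11.7]
opening: 0.237
```

Request:
jog_arm(series=[[[0,0,-0.25,0,0,0,1.5],[0.07,0.04,-0.25,0,0,0,1.5]]])

```text
clock: 7.92
eef_pos: [526.0, -152.5, 140.4]
tcp_rot: [-3.141, 0.001, 3.142]
contact_force: [-0.5, -0.5, -0.8]
opening: 0.235
```

```bash
python3 - <<'E'
from h import *
s=st()
im=r.grab_frame('wrist')[:,:,::-1];cv2.imwrite('pics/w7.png',im)
cv2.imwrite('pics/c9.png',cv2.resize(im[200:400,220:420],None,fx=3,fy=3,interpolation=cv2.INTER_CUBIC))
E
```

```text
t 7.92 pos [ 526.  -152.5  140.4] rot [-3.141e+00  1.000e-03  3.142e+00] F [-0.5 -0.5 -0.8] M [-0.    0.05  0.02] op 0.235
```

View pics/c9.png

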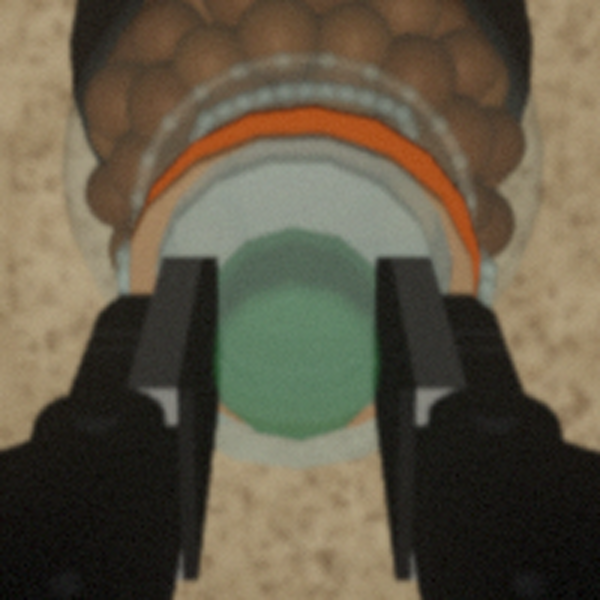

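```bash
python3 - <<'E'
from h import *
from scipy.optimize import least_squares
pi=np.pi
s={'eef_pos':np.array([526.0,-152.5,140.4]),'tcp_rot':[pi,0,pi]}
im=cv2.imread('pics/w7.png');h=cv2.cvtColor(im,cv2.COLOR_BGR2HSV)
m=cv2.inRange(h,(4,170,120),(14,255,255));m[:220]=0;m[300:]=0
out=[];inn=[]
for u in range(272,376,2):
    v=np.flatnonzero(m[:,u])
    if len(v)>2: out.append((u,v[0]-.5)); inn.append((u,v[-1]+.5))
def fit(pts,z,rad,tag):
    P=np.array([ray('wrist',u,v,z,s)[:2] for u,v in pts])
    f=least_squares(lambda q:np.hypot(*(P-q).T)-rad,[526,-152],loss='soft_l1');print(tag,f.x,np.abs(f.fun).max())
fit(out,128,25,'seal');fit(inn,127+5,24.5,'lid')
print(out[::6],inn[::6])
E
```

```text
seal [ 526.29540896 -151.6888252 ] 0.4597108891070043
lid [ 528.04718899 -152.69504613] 0.4277689383935872
[(272, np.float64(259.5)), (284, np.float64(247.5)), (296, np.float64(240.5)), (308, np.float64(237.5)), (320, np.float64(235.5)), (332, np.float64(236.5)), (344, np.float64(239.5)), (356, np.float64(246.5)), (368, np.float64(258.5))] [(272, np.float64(264.5)), (284, np.float64(254.5)), (296, np.float64(248.5)), (308, np.float64(244.5)), (320, np.float64(243.5)), (332, np.float64(245.5)), (344, np.float64(249.5)), (356, np.float64(256.5)), (368, np.float64(268.5))]
```

Request:
jog_arm(series=[[[0.1,0.08,0,0,0,0,1.5],[0.1,0.08,0.1,0,0,0,1.5],[0.1,0.08,0.15,0,0,0,1.5]]])

```text
clock: 8.35
eef_pos: [524.7, -151.7, 138.6]
tcp_rot: [3.142, -0.0, 3.142]
contact_force: [0.8, 0.4, -0.8]
opening: 0.237
```

Request:
jog_arm(series=[[[0,0,0.1,0,0,0,1.5]]])

```text
clock: 8.48
eef_pos: [524.8, -151.7, 137.7]
tcp_rot: [-3.142, 0.0, -3.142]
contact_force: [0.5, 0.2, -1.1]
opening: 0.241
```

Inside now without contact. Continue.

Request:
jog_arm(series=[[[0,0,0.05,0,0,0,1.5],[0,0,0.1,0,0,0,1.5]]])

```text
clock: 8.72
eef_pos: [524.8, -151.7, 136.7]
tcp_rot: [-3.142, -0.0, -3.142]
contact_force: [0.8, 0.5, -2.0]
opening: 0.24
```

Request:
jog_arm(series=[[[0,0,0.05,0,0,0,1.5],[0,0,0.05,0,0,0,1.5]]])

```text
clock: 8.98
eef_pos: [524.8, -151.7, 136.3]
tcp_rot: [-3.142, 0.0, -3.142]
contact_force: [-0.5, -0.0, -0.0]
opening: 0.233
```

```bash
python3 - <<'E'
from h import *
s=st()
im=r.grab_frame('wrist')[:,:,::-1];cv2.imwrite('pics/w8.png',im)
cv2.imwrite('pics/c10.png',cv2.resize(im[200:400,220:420],None,fx=3,fy=3,interpolation=cv2.INTER_CUBIC))
E
```

```text
t 8.97 pos [ 524.8 -151.7  136.3] rot [-3.142  0.    -3.142] F [-0.5 -0.  -0. ] M [-0.    0.05  0.01] op 0.233
```

View pics/c10.png

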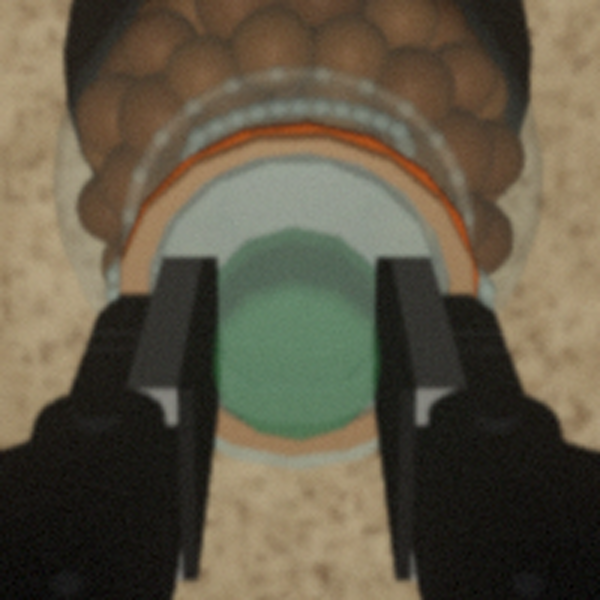

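Request:
jog_arm(series=[[[0,0,0.05,0,0,0,1.5]]])

```text
clock: 9.15
eef_pos: [524.8, -151.7, 136.0]
tcp_rot: [-3.142, 0.0, 3.142]
contact_force: [-2.2, -0.0, 6.0]
opening: 0.238
```

Request:
jog_arm(series=[[[0,0,0.04,0,0,0,1.5],[0,0,0.04,0,0,0,1.5]]])

```text
clock: 9.4
eef_pos: [524.9, -151.7, 136.0]
tcp_rot: [-3.141, 0.0, -3.142]
contact_force: [-2.2, 1.5, 7.4]
opening: 0.241
```

Request:
jog_arm(series=[[[0,0,-0.06,0,0,0,2.3],[0,0,-0.06,0,0,0,3],[0,0,-0.06,0,0,0,4.5],[0,0,-2,0,0,0,5],[0,0,-6,0,0,0,7]]])

```text
clock: 10.02
eef_pos: [523.6, -151.3, 194.4]
tcp_rot: [3.141, -0.004, 3.142]
contact_force: [1.0, 0.1, 0.4]
opening: 0.78
```

Request:
jog_arm(series=[[[0,0,-2,0,0,0,8.5],[0,0,-2.8,0,0,0,8.5],[0,0,-2.8,0,0,0,8.5],[0,0,-2.8,0,0,0,8.5]]])

```text
clock: 10.52
eef_pos: [524.2, -151.5, 222.3]
tcp_rot: [3.141, -0.002, -3.142]
contact_force: [-0.9, 0.2, 0.1]
opening: 0.994
```

```bash
python3 - <<'E'
from h import *
s=st();print(s['qpos'].round(3))
im=r.grab_frame('wrist')[:,:,::-1];cv2.imwrite('pics/w9.png',im)
cv2.imwrite('pics/c11.png',cv2.resize(im[160:310,240:400],None,fx=4,fy=4,interpolation=cv2.INTER_CUBIC))
E
```

```text
t 10.53 pos [ 524.2 -151.5  222.3] rot [ 3.141e+00 -2.000e-03 -3.142e+00] F [-0.9  0.2  0.1] M [-0.03 -0.03  0.01] op 0.994
[-0.284  0.24   1.812  0.     1.091 -1.855]
```

View pics/c11.png

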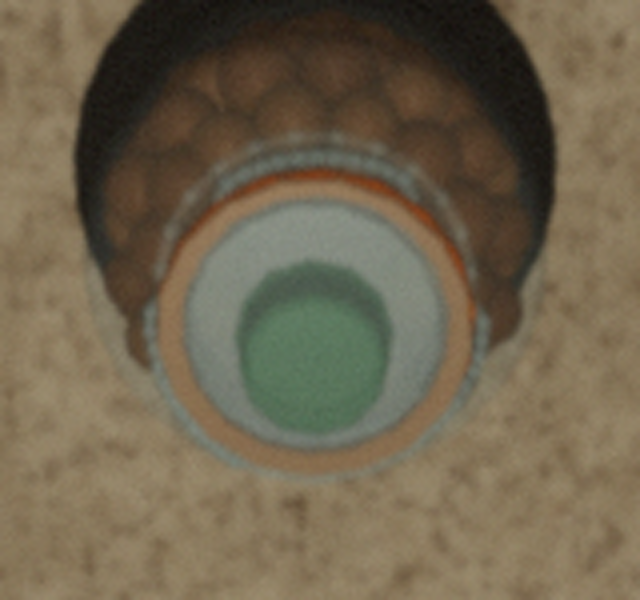

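```bash
python3 - <<'E'
from h import *
pi=np.pi
s={'eef_pos':np.array([524.3,-151.5,222.3]),'tcp_rot':[pi,0,pi]}
print(ray('wrist',318,250.4,148,s),ray('wrist',318.4,241,132,s))
E
```

```text
[ 525.5 -151.9  148. ] [ 524.7 -151.7  132. ]
```

Request:
jog_arm(series=[[[0.2,4,0,0,0,-10,8.5],[0.4,10,0,0,0,-20,8.5],[0.6,16,1,0,0,-30,8.5],[0.8,22,3,0,0,-40,8.5],[0.95,28.2,6,0,0,-50,8.5]]])

```text
clock: 11.2
eef_pos: [515.4, 125.8, 165.9]
tcp_rot: [-3.141, 0.001, -2.263]
contact_force: [0.5, 0.5, -0.3]
opening: 0.994
```

Request:
jog_arm(series=[[[0,0,1.5,0,0,-5,8.5],[0,0,2.2,0,0,-5,8.5],[0,0,2.2,0,0,-5,8.5],[0,0,2.2,0,0,-5,8.5]]])

```text
clock: 11.7
eef_pos: [515.9, 123.2, 145.0]
tcp_rot: [-3.141, 0.001, -2.184]
contact_force: [0.8, -0.7, 0.4]
opening: 0.992
```

```bash
python3 - <<'E'
from h import *
s=st();print(s['qpos'].round(3))
im=r.grab_frame('wrist')[:,:,::-1];cv2.imwrite('pics/w10.png',im)
cv2.imwrite('pics/c12.png',cv2.resize(im[160:310,240:400],None,fx=4,fy=4,interpolation=cv2.INTER_CUBIC))
E
```

```text
t 11.7 pos [515.9 123.2 145. ] rot [-3.141e+00  1.000e-03 -2.184e+00] F [ 0.8 -0.7  0.4] M [-0.03 -0.01  0.  ] op 0.992
[ 0.232  0.31   1.915 -0.     0.916 -2.297]
```

View pics/w10.png

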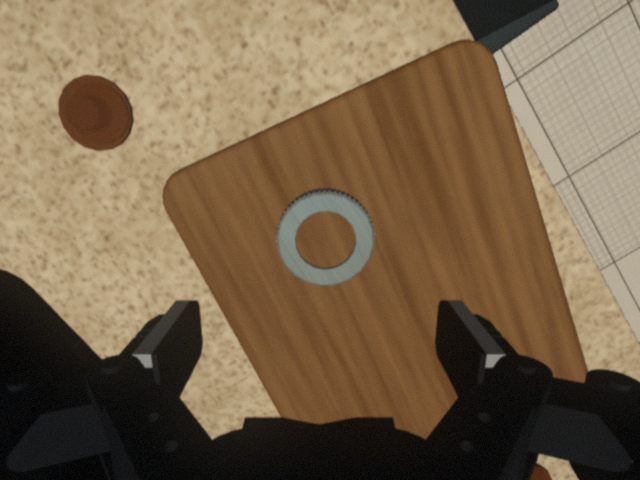

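View pics/c12.png

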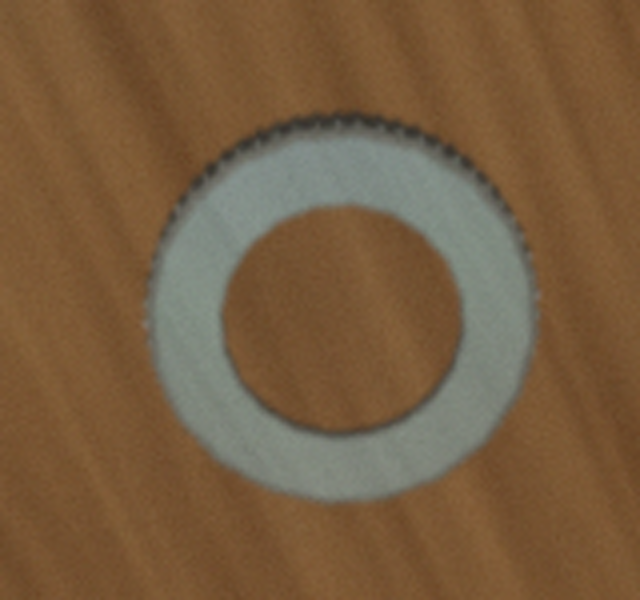

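```bash
python3 - <<'E'
from h import *
pi=np.pi
s={'eef_pos':np.array([515.9,123.2,145.0]),'tcp_rot':[pi,0,-2.182]}
p=ray('wrist',325.3,238.8,41,s);print(p)
A=R.from_euler('xyz',s['tcp_rot']).as_matrix();print(A.T@(p-s['eef_pos']))
st()
E
```

```text
[514.1 128.   41. ]
[ -2.89806128   4.22862162 104.        ]
t 11.75 pos [516.  123.3 145.1] rot [-3.141e+00  1.000e-03 -2.184e+00] F [ 0.4 -0.2  0.3] M [-0.   -0.02 -0.01] op 0.996
```

Request:
jog_arm(series=[[[-0.28,0.4,5,0,0,0,8.5],[-0.28,0.4,9,0,0,0,8.5],[-0.28,0.4,11.5,0,0,0,8.5],[-0.28,0.4,12.3,0,0,0,8.5],[-0.28,0.4,12.3,0,0,0,8.5]]])

```text
clock: 12.38
eef_pos: [514.2, 128.2, 21.9]
tcp_rot: [-3.141, 0.0, -2.182]
contact_force: [-0.2, 0.0, -0.4]
opening: 0.991
```

```bash
python3 - <<'E'
from h import *
s=st()
im=r.grab_frame('wrist')[:,:,::-1];cv2.imwrite('pics/w11.png',im)
E
```

```text
t 12.38 pos [514.2 128.2  21.9] rot [-3.141  0.    -2.182] F [-0.2  0.  -0.4] M [0.01 0.03 0.03] op 0.991
```

View pics/w11.png

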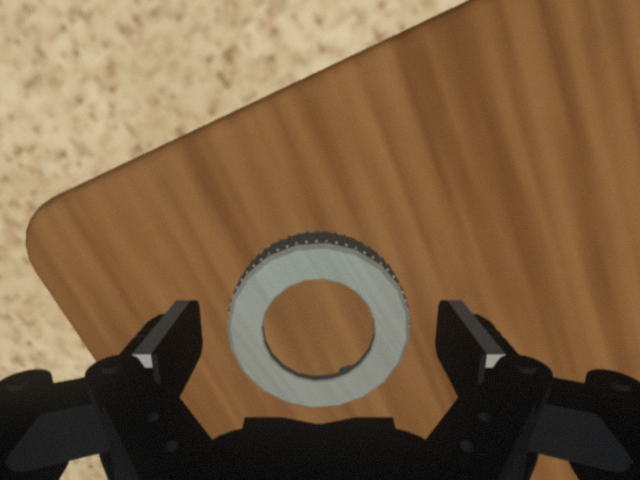

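Request:
jog_arm(series=[[[0,0,0,0,0,0,7.3],[0,0,0,0,0,0,6.5],[0,0,0,0,0,0,6],[0,0,0,0,0,0,6]]], newtons=35)

```text
clock: 12.92
eef_pos: [514.4, 128.6, 22.7]
tcp_rot: [-3.141, 0.001, -2.182]
contact_force: [-1.4, -2.0, 9.4]
opening: 0.731
```

```bash
python3 - <<'E'
from h import *
s=st()
im=r.grab_frame('wrist')[:,:,::-1];cv2.imwrite('pics/w12.png',im)
cv2.imwrite('pics/c13.png',cv2.resize(im[200:430,180:460],None,fx=2.6,fy=2.6,interpolation=cv2.INTER_CUBIC))
E
```

```text
t 12.93 pos [514.4 128.6  22.7] rot [-3.141e+00  1.000e-03 -2.182e+00] F [-1.4 -2.   9.4] M [-0.1   0.33 -0.05] op 0.731
```

View pics/c13.png

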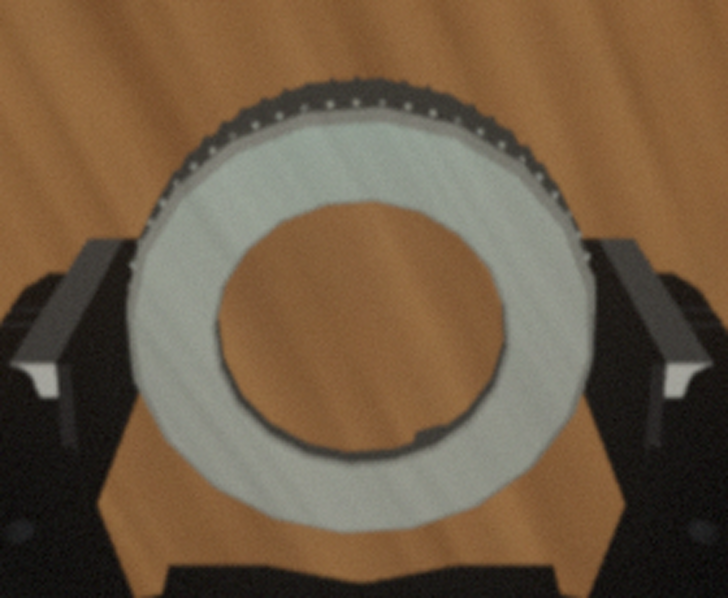

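```bash
python3 - <<'E'
from h import *
pi=np.pi
C={'eef_pos':np.array([559,-151,219.4]),'tcp_rot':[pi,0,pi]}
ax=np.array([525.9,-151.8])
for n,(x,y) in dict(topL=(200,240),topR=(430,240),LL1=(135,365),LL2=(245,540),RR1=(490,365),RR2=(395,530)).items():
    for z in(118,122):
        p=ray('wrist',x/4+240,y/4+90,z,C)[:2]-ax;print(n,z,np.hypot(*p).round(1),np.degrees(np.arctan2(p[1],p[0])).round(0))
G={'eef_pos':np.array([514.4,128.6,22.7]),'tcp_rot':[pi,0,-2.182]}
rc=ray('wrist',(128+596)/2/2.6+180,(120+530)/2/2.6+200,41,G);print('ring centre',rc)
for z in(24,26,28):
    p=(ray('wrist',345.4,366.5,z,G)-rc)[:2];print(z,np.hypot(*p).round(1),np.degrees(np.arctan2(p[1],p[0])).round(0))
E
python3 -c "
import cv2
im=cv2.imread('pics/w5.png');cv2.imwrite('pics/c14.png',cv2.resize(im[125:245,255:385],None,fx=6,fy=5,interpolation=cv2.INTER_CUBIC))"
```

```text
topL 118 25.6 -140.0
topL 122 25.6 -141.0
topR 118 26.6 138.0
topR 122 26.6 139.0
LL1 118 26.6 -92.0
LL1 122 26.2 -94.0
LL2 118 28.2 -21.0
LL2 122 27.2 -22.0
RR1 118 27.4 92.0
RR1 122 27.0 94.0
RR2 118 28.1 28.0
RR2 122 27.1 29.0
ring centre [513.3 127.2  41. ]
24 29.5 76.0
26 28.3 77.0
28 27.0 77.0
```

View pics/c14.png

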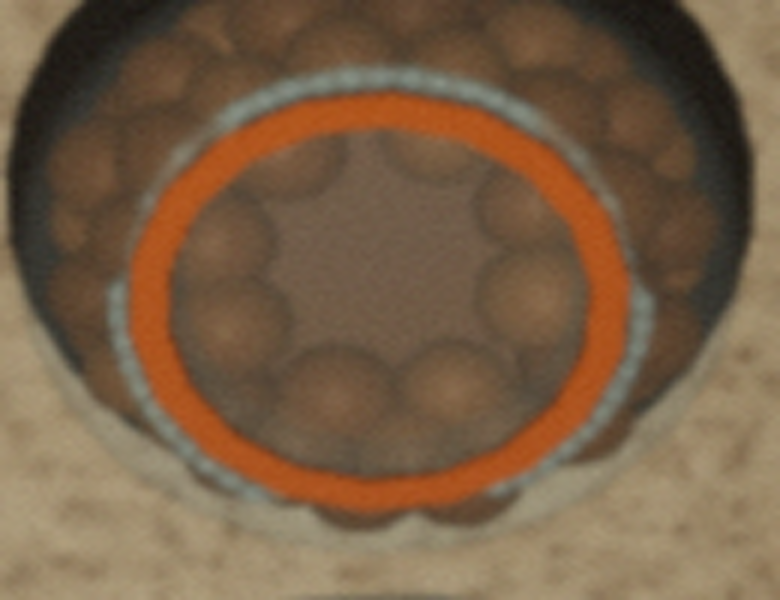

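Request:
jog_arm(series=[[[0,0,-2.5,0,0,0,6],[1,-0.8,-8,0,0,0,6],[5,-3.8,-12.5,0,0,0,6],[9.5,-7.2,-16.2,0,0,0,6],[14,-10.7,-16.2,0,0,0,6]]])

```text
clock: 13.6
eef_pos: [522.7, -46.1, 186.6]
tcp_rot: [-3.137, 0.003, -2.18]
contact_force: [1.0, 0.3, -1.7]
opening: 0.73
```

Request:
jog_arm(series=[[[4.5,-3.4,0,0,0,10,6],[8.3,-6.3,0,0,0,20,6],[8.3,-6.3,0,0,0,30,6],[8.3,-6.3,0,0,0,40,6],[8.3,-6.3,0,0,0,50,6]]])

```text
clock: 14.22
eef_pos: [524.8, -149.2, 183.5]
tcp_rot: [-3.142, 0.0, -3.061]
contact_force: [0.2, -1.1, -0.8]
opening: 0.737
```

Request:
jog_arm(series=[[[0,0,0,0,0,10,6],[0,0,0,0,0,20,6],[0,0,0,0,0,27,6],[0,0,0,0,0,27,6]]])

```text
clock: 14.72
eef_pos: [524.9, -148.9, 183.5]
tcp_rot: [3.142, 0.0, 2.759]
contact_force: [-0.3, 0.1, -0.3]
opening: 0.73
```

```bash
python3 - <<'E'
from h import *
s=st();print(s['qpos'].round(3))
im=r.grab_frame('wrist')[:,:,::-1];cv2.imwrite('pics/w13.png',im)
cv2.imwrite('pics/c15.png',cv2.resize(im[150:430,180:460],None,fx=2.1,fy=2.1,interpolation=cv2.INTER_CUBIC))
A=R.from_euler('xyz',s['tcp_rot']).as_matrix();print('to axis',A.T@(np.array([525.6,-151.8,185])-s['eef_pos']))
E
```

```text
t 14.72 pos [ 524.9 -148.9  183.5] rot [3.142 0.    2.759] F [-0.3  0.1 -0.3] M [ 0.   -0.04  0.04] op 0.73
[-0.279  0.283  1.851 -0.     1.008 -1.467]
to axis [-1.71670359 -2.41642863 -1.51517255]
```

View pics/c15.png

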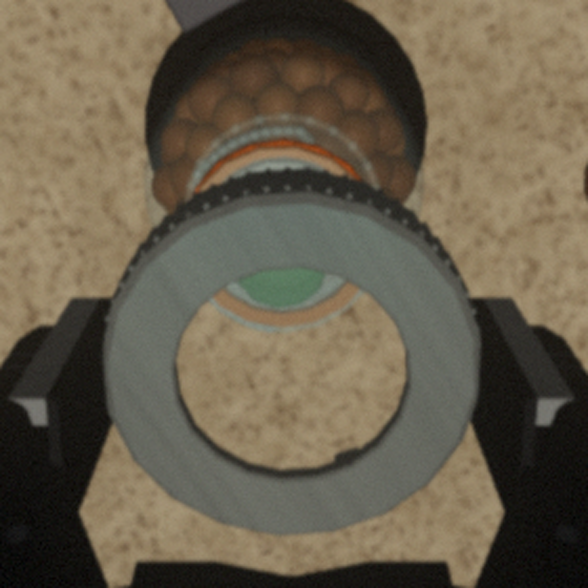

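```bash
python3 - <<'E'
from h import *
from scipy.optimize import least_squares
pi=np.pi
s={'eef_pos':np.zeros(3),'tcp_rot':[0,0,0]}  # tool frame; z=-h
K,A,o=cam('wrist',s)
pts=[((176,365),19.5),((408,365),19.5),((290,265),19.5),((292,470),19.5),((105,350),32),((478,350),32),((292,533),32)]
def f(q):
    e=[]
    for (x,y),rad in pts:
        d=A@np.linalg.inv(K)@[x/2.1+180-.25,y/2.1+150-.25,1];p=o+d*(q[2]-o[2])/d[2];e.append(np.hypot(*(p[:2]-q[:2]))-rad)
    return e
g=least_squares(f,[0,0,-18]);print(g.x,np.round(g.fun,2))
# lid knob/flange seen: none
E
```

```text
[ -2.19817298  -0.10427777 -12.39031898] [ 0.21  0.29  0.01 -0.31 -0.18 -0.26  0.3 ]
```

```bash
python3 - <<'E'
from h import *
s={'eef_pos':np.zeros(3),'tcp_rot':[0,0,0]}
for p in((11,-32,-6),(11,32,-6),(11,-32,-3),(11,-32,-9),(0,0,-18.3),(0,32,-18.3),(0,19.5,-18.3)):print(p,proj('wrist',p,s).round(1))
print((110/2.1+180,298/2.1+150),(475/2.1+180,298/2.1+150))
c=r.calibration('wrist')['T_tool_cam'];print(c.round(4))
# closed-ish on knob: w5 pad inner edges px
for z in(0,):print(proj('wrist',(11,-11,z),s),proj('wrist',(11,11,z),s),'seen',(250+170/4,235+204/4),(250+382/4,235+204/4))
E
```

```text
(11, -32, -6) [231.1 285.7]
(11, 32, -6) [406.9 285.8]
(11, -32, -3) [232.8 282.5]
(11, -32, -9) [229.3 289. ]
(0, 0, -18.3) [319.  329.7]
(0, 32, -18.3) [412.6 329.7]
(0, 19.5, -18.3) [376.  329.7]
(232.38095238095238, 291.9047619047619) (406.19047619047615, 291.9047619047619)
[[ 6.000000e-04 -9.622000e-01 -2.722000e-01  6.863770e+01]
 [ 1.000000e+00  8.000000e-04 -6.000000e-04 -1.371900e+00]
 [ 8.000000e-04 -2.722000e-01  9.622000e-01 -1.404308e+02]
 [ 0.000000e+00  0.000000e+00  0.000000e+00  1.000000e+00]]
[289.90311265 279.51095589] [348.01924718 279.54576817] seen (292.5, 286.0) (345.5, 286.0)
```

Request:
jog_arm(series=[[[-0.24,-0.24,0,0,0,0,6],[-0.24,-0.24,1.5,0,0,0,6],[-0.24,-0.24,3,0,0,0,6],[-0.24,-0.24,4.2,0,0,0,6],[-0.24,-0.24,4.2,0,0,0,6]]])

```text
clock: 15.4
eef_pos: [525.4, -151.8, 139.7]
tcp_rot: [-3.141, -0.003, 2.758]
contact_force: [0.1, -0.8, -0.4]
opening: 0.73
```

```bash
python3 - <<'E'
from h import *
s=st();L=[]
for n,b in(('scene',(325,220,64,64)),('side',(335,150,64,64)),('wrist',(180,180,280,280))):
    im=r.grab_frame(n)[:,:,::-1];cv2.imwrite(f'pics/{n}14.png',im)
    x,y,w,h=b;L.append(cv2.resize(im[y:y+h,x:x+w],(266,266) if n!='wrist' else (266,266),interpolation=cv2.INTER_CUBIC))
cv2.imwrite('pics/c16.png',np.hstack(L))
E
```

```text
t 15.4 pos [ 525.4 -151.8  139.7] rot [-3.141e+00 -3.000e-03  2.758e+00] F [ 0.1 -0.8 -0.4] M [-0.    0.02  0.01] op 0.73
```

View pics/c16.png

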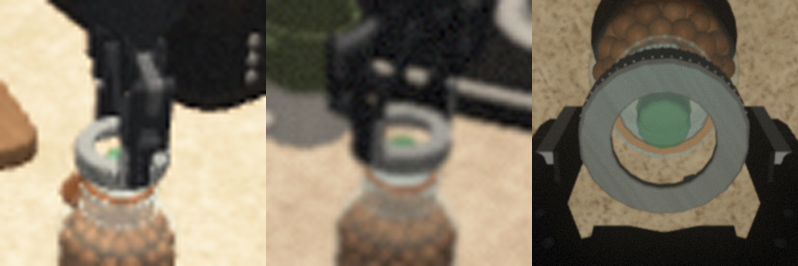

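```bash
python3 - <<'E'
import cv2,numpy as np
a=cv2.imread('pics/scene14.png')[225:285,325:385];b=cv2.imread('pics/wrist14.png')[190:420,200:440]
cv2.imwrite('pics/c17.png',np.hstack([cv2.resize(a,(400,400),interpolation=cv2.INTER_CUBIC),cv2.resize(b,(400,400*230//240),interpolation=cv2.INTER_CUBIC)[:383] if 0 else cv2.resize(b,(400,400),interpolation=cv2.INTER_CUBIC)]))
E
```

```text
(no output)
```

View pics/c17.png

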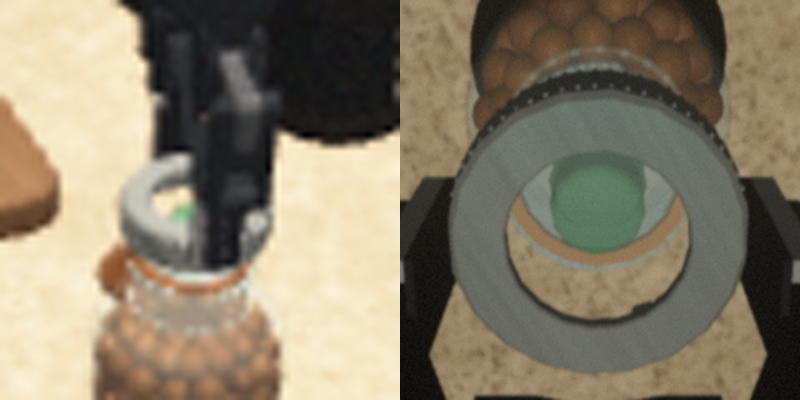

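```bash
python3 - <<'E'
from h import *
ax=(525.7,-151.8)
for z in(20,60,105,115,128,150,157):print(z,((proj('scene',(*ax,z))-[325,225])*400/60).round(1))
pi=np.pi
s={'eef_pos':np.array([525.4,-151.8,139.7]),'tcp_rot':[pi,0,2.758]}
for p in((*ax,148),(*ax,132),(*ax,158),(*ax,153)):print(p,((proj('wrist',p,s)-[200,190])*[400/240,400/230]).round(1))
E
```

```text
20 [177.2 443.6]
60 [180.8 373.4]
105 [185.  291.5]
115 [186.  272.9]
128 [187.2 248.4]
150 [189.4 206.5]
157 [190.1 192.9]
(525.7, -151.8, 148) [198.8 220.5]
(525.7, -151.8, 132) [198.6 188.5]
(525.7, -151.8, 158) [198.9 244.2]
(525.7, -151.8, 153) [198.8 231.9]
```

Request:
jog_arm(series=[[[0,0,0.3,0,0,0,6],[0,0,0.6,0,0,0,6],[0,0,0.75,0,0,0,6],[0,0,0.85,0,0,0,6]]])

```text
clock: 16.05
eef_pos: [526.3, -152.1, 132.7]
tcp_rot: [-3.142, -0.0, 2.758]
contact_force: [-0.4, 0.0, -1.1]
opening: 0.732
```

Request:
jog_arm(series=[[[0,0,0.1,0,0,0,6],[0,0,0.2,0,0,0,6]]])

```text
clock: 16.3
eef_pos: [526.4, -152.1, 130.7]
tcp_rot: [3.142, 0.0, 2.758]
contact_force: [0.7, -0.4, -0.6]
opening: 0.733
```

Request:
jog_arm(series=[[[0,0,0.1,0,0,0,6],[0,0,0.2,0,0,0,6]]])

```text
clock: 16.55
eef_pos: [526.3, -152.1, 128.7]
tcp_rot: [3.142, 0.0, 2.758]
contact_force: [0.4, -0.4, -0.1]
opening: 0.733
```

Request:
jog_arm(series=[[[0,0,0.1,0,0,0,6],[0,0,0.15,0,0,0,6]]])

```text
clock: 16.8
eef_pos: [526.3, -152.1, 127.2]
tcp_rot: [-3.142, -0.0, 2.758]
contact_force: [0.2, -0.5, -0.9]
opening: 0.735
```

Request:
jog_arm(series=[[[0,0,0.1,0,0,0,6],[0,0,0.15,0,0,0,6]]])

```text
clock: 17.05
eef_pos: [526.3, -152.1, 125.7]
tcp_rot: [3.142, -0.0, 2.758]
contact_force: [0.5, -1.0, 0.4]
opening: 0.734
```

Request:
jog_arm(series=[[[0,0,0.1,0,0,0,6],[0,0,0.15,0,0,0,6]]])

```text
clock: 17.3
eef_pos: [526.3, -152.1, 124.2]
tcp_rot: [-3.142, -0.0, 2.758]
contact_force: [0.5, 0.4, -0.2]
opening: 0.733
```

Request:
jog_arm(series=[[[0,0,0.1,0,0,0,6],[0,0,0.15,0,0,0,6]]])

```text
clock: 17.55
eef_pos: [526.3, -152.1, 122.7]
tcp_rot: [3.142, -0.0, 2.758]
contact_force: [0.1, 0.6, 0.1]
opening: 0.732
```

Below the ridge tops without contact: the lugs are in the gaps. Continue.

Request:
jog_arm(series=[[[0,0,0.1,0,0,0,6],[0,0,0.15,0,0,0,6]]])

```text
clock: 17.8
eef_pos: [526.3, -152.1, 121.2]
tcp_rot: [-3.142, -0.0, 2.758]
contact_force: [0.9, -0.1, -0.5]
opening: 0.734
```

Request:
jog_arm(series=[[[0,0,0.1,0,0,0,6],[0,0,0.15,0,0,0,6]]])

```text
clock: 18.05
eef_pos: [526.3, -152.1, 119.7]
tcp_rot: [-3.142, -0.0, 2.758]
contact_force: [0.0, -0.7, -0.3]
opening: 0.73
```

Request:
jog_arm(series=[[[0,0,0.07,0,0,0,6],[0,0,0.12,0,0,0,6]]])

```text
clock: 18.3
eef_pos: [526.3, -152.1, 118.5]
tcp_rot: [3.142, -0.0, 2.758]
contact_force: [-0.1, 0.1, -0.7]
opening: 0.728
```

Request:
jog_arm(series=[[[0,0,0.05,0,0,0,6],[0,0,0.1,0,0,0,6]]])

```text
clock: 18.55
eef_pos: [526.3, -152.1, 117.5]
tcp_rot: [-3.142, -0.0, 2.758]
contact_force: [-0.1, 0.5, 0.0]
opening: 0.731
```

Request:
jog_arm(series=[[[0,0,0.05,0,0,0,6]]])

```text
clock: 18.68
eef_pos: [526.3, -152.1, 117.0]
tcp_rot: [-3.142, -0.0, 2.758]
contact_force: [-0.1, 1.0, 0.2]
opening: 0.735
```

Request:
jog_arm(series=[[[0,0,0.04,0,0,0,6]]])

```text
clock: 18.8
eef_pos: [526.3, -152.1, 116.7]
tcp_rot: [3.142, -0.0, 2.758]
contact_force: [-0.0, 0.9, 1.3]
opening: 0.736
```

Request:
jog_arm(series=[[[0,0,0.03,0,0,0,6]]])

```text
clock: 18.92
eef_pos: [526.3, -152.1, 116.5]
tcp_rot: [-3.142, -0.0, 2.758]
contact_force: [-0.9, 0.3, 3.7]
opening: 0.733
```

Request:
jog_arm(series=[[[0,0,0.02,0,0,0,6],[0,0,0.02,0,0,0,6]]])

```text
clock: 19.18
eef_pos: [526.3, -152.1, 116.4]
tcp_rot: [-3.142, 0.0, 2.758]
contact_force: [-2.6, -0.1, 5.1]
opening: 0.732
```

```bash
python3 - <<'E'
from h import *
st()
E
```

```text
t 19.18 pos [ 526.3 -152.1  116.4] rot [-3.142  0.     2.758] F [-2.6 -0.1  5.1] M [0.11 0.39 0.03] op 0.732
```

Request:
jog_arm(series=[[[0,0,0,0,0,5,6],[0,0,0,0,0,10,6]]])

```text
clock: 19.42
eef_pos: [526.3, -152.3, 116.4]
tcp_rot: [-3.141, 0.0, 2.581]
contact_force: [-2.9, -1.4, 5.2]
opening: 0.732
```

```bash
python3 - <<'E'
from h import *
st()
E
```

```text
t 19.43 pos [ 526.3 -152.3  116.4] rot [-3.141  0.     2.581] F [-2.9 -1.4  5.2] M [-0.13  0.45  0.12] op 0.732
```

Request:
jog_arm(series=[[[0,0,0,0,0,5,6],[0,0,0,0,0,10,6]]])

```text
clock: 19.68
eef_pos: [526.3, -152.3, 116.4]
tcp_rot: [-3.141, 0.0, 2.406]
contact_force: [-1.7, -0.2, 4.5]
opening: 0.733
```

```bash
python3 - <<'E'
from h import *
st()
E
```

```text
t 19.68 pos [ 526.3 -152.3  116.4] rot [-3.141  0.     2.406] F [-1.7 -0.2  4.5] M [-0.12  0.51  0.08] op 0.733
```

Request:
jog_arm(series=[[[0,0,-0.01,0,0,5,6],[0,0,-0.01,0,0,10,6]]])

```text
clock: 19.92
eef_pos: [526.3, -152.3, 116.5]
tcp_rot: [-3.141, 0.0, 2.231]
contact_force: [-2.3, -0.5, 3.8]
opening: 0.735
```

```bash
python3 - <<'E'
from h import *
st()
E
```

```text
t 19.93 pos [ 526.3 -152.3  116.5] rot [-3.141  0.     2.231] F [-2.3 -0.5  3.8] M [-0.09  0.48  0.07] op 0.735
```

Request:
jog_arm(series=[[[0,0,0,0,0,5,6],[0,0,0,0,0,10,6]]])

```text
clock: 20.18
eef_pos: [526.2, -152.3, 116.4]
tcp_rot: [-3.141, 0.0, 2.057]
contact_force: [-2.6, -0.3, 5.1]
opening: 0.736
```

```bash
python3 - <<'E'
from h import *
st()
E
```

```text
t 20.18 pos [ 526.2 -152.3  116.4] rot [-3.141  0.     2.057] F [-2.6 -0.3  5.1] M [-0.1   0.46  0.07] op 0.736
```

Request:
jog_arm(series=[[[0,0,0,0,0,5,6],[0,0,0,0,0,10,6]]])

```text
clock: 20.42
eef_pos: [526.2, -152.3, 116.5]
tcp_rot: [-3.141, 0.0, 1.882]
contact_force: [-3.0, 0.3, 3.7]
opening: 0.734
```

```bash
python3 - <<'E'
from h import *
st()
E
```

```text
t 20.43 pos [ 526.2 -152.3  116.5] rot [-3.141  0.     1.882] F [-3.   0.3  3.7] M [-0.12  0.49  0.04] op 0.734
```

Request:
jog_arm(series=[[[0,0,0,0,0,4,6],[0,0,0,0,0,8,6]]])

```text
clock: 20.68
eef_pos: [526.2, -152.3, 116.4]
tcp_rot: [-3.141, 0.0, 1.743]
contact_force: [-2.2, -0.2, 3.3]
opening: 0.732
```

```bash
python3 - <<'E'
from h import *
st()
E
```

```text
t 20.68 pos [ 526.2 -152.3  116.4] rot [-3.141  0.     1.743] F [-2.2 -0.2  3.3] M [-0.11  0.49  0.09] op 0.732
```

Request:
jog_arm(series=[[[0,0,0,0,0,4,6],[0,0,0,0,0,8,6]]])

```text
clock: 20.92
eef_pos: [526.1, -152.3, 116.4]
tcp_rot: [-3.141, 0.0, 1.604]
contact_force: [-3.0, -1.0, 4.7]
opening: 0.735
```

```bash
python3 - <<'E'
from h import *
st()
E
```

```text
t 20.93 pos [ 526.1 -152.3  116.4] rot [-3.141  0.     1.604] F [-3.  -1.   4.7] M [-0.12  0.52  0.08] op 0.735
```

Request:
jog_arm(series=[[[0,0,0,0,0,4,6],[0,0,0,0,0,8,6]]])

```text
clock: 21.18
eef_pos: [526.0, -152.2, 116.3]
tcp_rot: [-3.141, 0.0, 1.464]
contact_force: [-2.9, 0.4, 2.0]
opening: 0.736
```

```bash
python3 - <<'E'
from h import *
st()
im=r.grab_frame('wrist')[:,:,::-1];cv2.imwrite('pics/w15.png',im)
cv2.imwrite('pics/c18.png',cv2.resize(im[150:430,180:460],None,fx=2.1,fy=2.1,interpolation=cv2.INTER_CUBIC))
E
```

```text
t 21.18 pos [ 526.  -152.2  116.3] rot [-3.141  0.     1.464] F [-2.9  0.4  2. ] M [-0.06  0.35  0.31] op 0.736
```

View pics/c18.png

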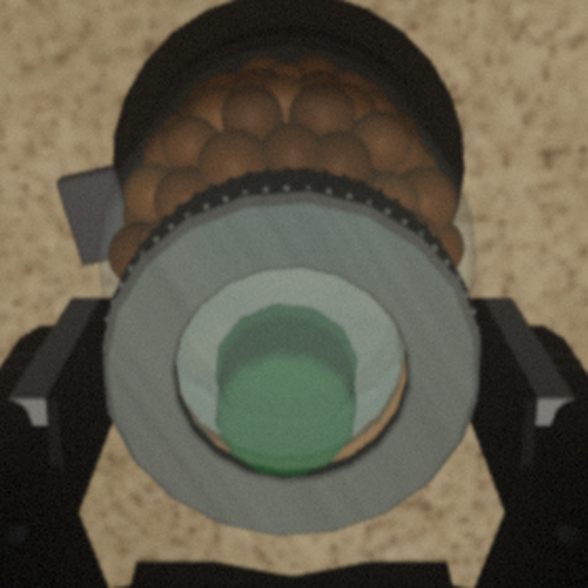

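Request:
jog_arm(series=[[[0,0,0.01,0,0,1.5,6],[0,0,0.02,0,0,3,6]]])

```text
clock: 21.48
eef_pos: [526.1, -152.2, 116.1]
tcp_rot: [-3.141, 0.0, 1.413]
contact_force: [-4.1, -1.7, 4.6]
opening: 0.732
```

```bash
python3 - <<'E'
from h import *
st()
E
```

```text
t 21.48 pos [ 526.1 -152.2  116.1] rot [-3.141  0.     1.413] F [-4.1 -1.7  4.6] M [-0.19  0.65  0.42] op 0.732
```

Request:
jog_arm(series=[[[0,0,0.01,0,0,1.5,6],[0,0,0.02,0,0,3,6],[0,0,0.02,0,0,3,6]]])

```text
clock: 21.85
eef_pos: [526.1, -152.3, 116.0]
tcp_rot: [-3.141, 0.0, 1.361]
contact_force: [-4.6, -1.6, 5.8]
opening: 0.732
```

```bash
python3 - <<'E'
from h import *
st()
im=r.grab_frame('wrist')[:,:,::-1];cv2.imwrite('pics/w16.png',im)
a=cv2.imread('pics/w15.png')
cv2.imwrite('pics/c19.png',np.hstack([cv2.resize(i[220:420,220:420],None,fx=2,fy=2,interpolation=cv2.INTER_CUBIC) for i in(a,im)]))
E
```

```text
t 21.85 pos [ 526.1 -152.3  116. ] rot [-3.141  0.     1.361] F [-4.6 -1.6  5.8] M [-0.19  0.7   0.27] op 0.732
```

View pics/c19.png

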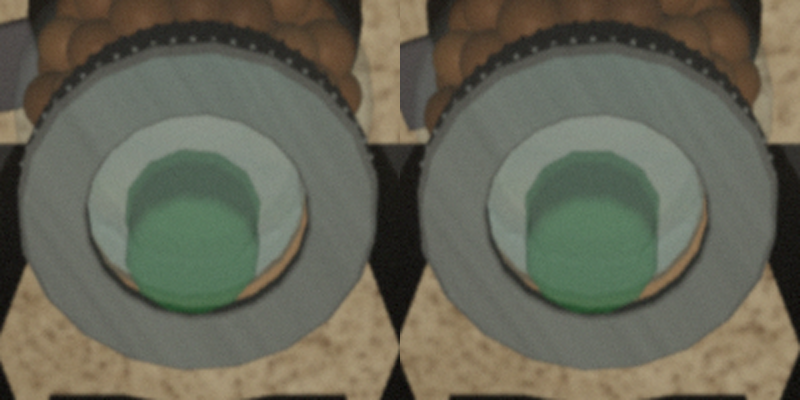

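```bash
python3 - <<'E'
from h import *
ims={k:cv2.cvtColor(cv2.imread(f'pics/{k}.png'),cv2.COLOR_BGR2GRAY).astype(np.float32) for k in('w13','wrist14','w15','w16')}
# dots strip at top of ring: x 300..340
for a,b in(('w13','w15'),('wrist14','w15'),('w15','w16')):
    for (x,y,w,h) in((290,228,60,16),(262,236,30,24),(350,236,30,24)):
        t=ims[a][y:y+h,x:x+w];S=ims[b][y-6:y+h+6,x-6:x+w+6]
        m=cv2.matchTemplate(S,t,cv2.TM_CCOEFF_NORMED);_,v,_,l=cv2.minMaxLoc(m);
        jx,jy=l
        # subpixel
        sx=0
        if 0<jx<12: 
            p=m[jy,jx-1:jx+2];sx=.5*(p[0]-p[2])/(p[0]-2*p[1]+p[2])
        print(a,b,(x,y),round(v,3),jx-6+round(float(sx),2),jy-6)
cv2.imwrite('pics/c20.png',np.vstack([cv2.resize(cv2.imread(f'pics/{k}.png')[222:252,260:380],None,fx=6,fy=4,interpolation=cv2.INTER_CUBIC) for k in('w13','w15','w16')]))
E
```

```text
w13 w15 (290, 228) 0.862 -0.18 -1
w13 w15 (262, 236) 0.87 -0.47 0
w13 w15 (350, 236) 0.782 6.0 3
wrist14 w15 (290, 228) 0.851 -0.32 -1
wrist14 w15 (262, 236) 0.932 -0.37 0
wrist14 w15 (350, 236) 0.936 -0.05 0
w15 w16 (290, 228) 0.956 -0.1 0
w15 w16 (262, 236) 0.983 0.02 0
w15 w16 (350, 236) 0.969 -0.33 0
```

View pics/c20.png

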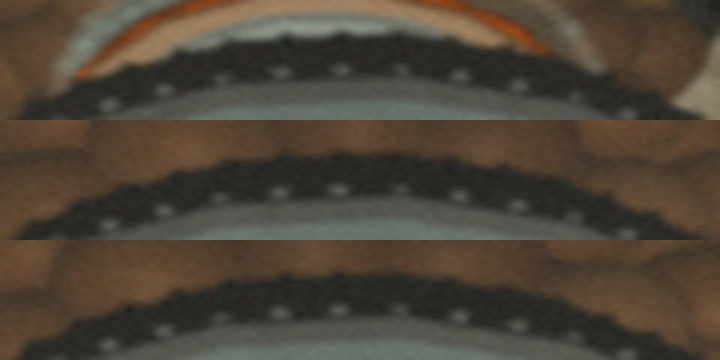

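Request:
jog_arm(series=[[[0,0,0,0,0,0,6]]])

```text
clock: 22.02
eef_pos: [526.1, -152.3, 116.0]
tcp_rot: [-3.141, 0.0, 1.361]
contact_force: [-4.3, -1.6, 6.4]
opening: 0.728
```

```bash
python3 - <<'E'
from h import *
st()
E
```

```text
t 22.02 pos [ 526.1 -152.3  116. ] rot [-3.141  0.     1.361] F [-4.3 -1.6  6.4] M [-0.24  0.66  0.27] op 0.728
```

Request:
jog_arm(series=[[[0,0,0,0,0,0.8,6]]])

```text
clock: 22.15
eef_pos: [526.0, -152.3, 116.0]
tcp_rot: [-3.141, 0.0, 1.348]
contact_force: [-4.9, -1.6, 5.8]
opening: 0.726
```

```bash
python3 - <<'E'
from h import *
st()
E
```

```text
t 22.15 pos [ 526.  -152.3  116. ] rot [-3.141  0.     1.348] F [-4.9 -1.6  5.8] M [-0.22  0.74  0.55] op 0.726
```

Request:
jog_arm(series=[[[0,0,0,0,0,0,6.6],[0,0,0,0,0,0,7.5],[0,0,0,0,0,0,8.5],[0,0,-1,0,0,0,8.5],[0,0,-5,0,0,0,8.5]]])

```text
clock: 22.78
eef_pos: [524.9, -151.7, 165.1]
tcp_rot: [-3.137, -0.0, 1.347]
contact_force: [0.7, 0.2, 0.7]
opening: 0.997
```

Request:
jog_arm(series=[[[0,0,-4,0,0,0,8.5],[0,0,-6,0,0,0,8.5],[0,0,-6,0,0,0,8.5],[0,0,-6,0,0,0,8.5]]])

```text
clock: 23.28
eef_pos: [525.9, -152.0, 225.2]
tcp_rot: [-3.141, -0.0, 1.347]
contact_force: [-0.7, -0.5, -0.3]
opening: 0.998
```

```bash
python3 - <<'E'
from h import *
s=st();L=[]
for n,b in(('scene',(325,220,64,64)),('side',(335,150,64,64)),('wrist',(230,150,180,180))):
    im=r.grab_frame(n)[:,:,::-1];cv2.imwrite(f'pics/{n}17.png',im)
    x,y,w,h=b;L.append(cv2.resize(im[y:y+h,x:x+w],(266,266),interpolation=cv2.INTER_CUBIC))
cv2.imwrite('pics/c21.png',np.hstack(L))
E
```

```text
t 23.27 pos [ 525.9 -152.   225.2] rot [-3.141 -0.     1.347] F [-0.7 -0.5 -0.3] M [-0.01 -0.04 -0.03] op 0.998
```

View pics/c21.png

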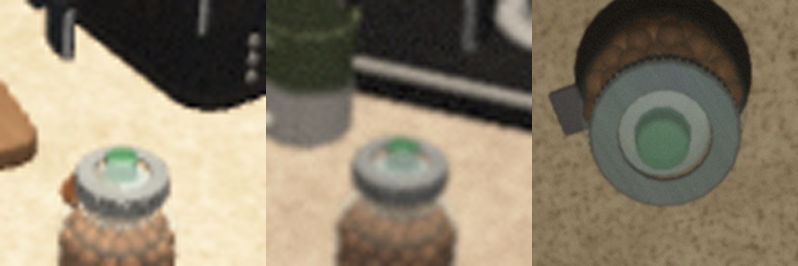

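View pics/scene17.png

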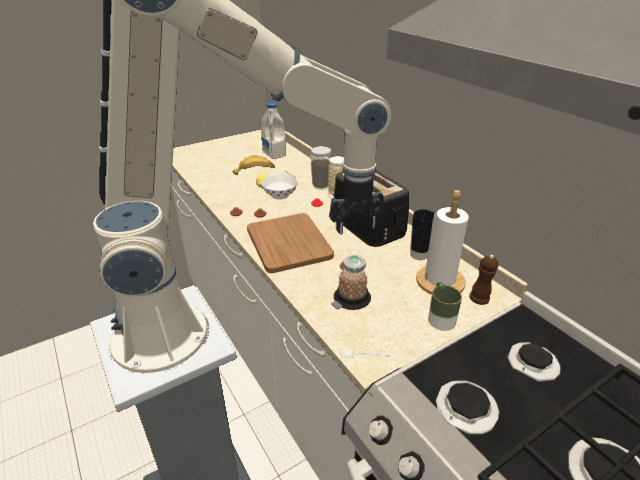

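The pictures show the ring level on the neck, with the lid's knob centred in its opening. Nothing else has moved, and the gripper is clear.

```bash
python3 -c "
from rig import r
print(r.sign_off())"
```

```text
the job is handed in; nothing more can be done
None
```

The jar is closed and handed in at about 23.4 s. The glass lid sits in the mouth, and the screw ring clamps it finger tight.

- **Lid:** I took it from the board by its green knob. On the first try the spigot caught the seal's edge with about 12 N. I backed off, shifted about 1.5 mm and seated it with about 7 N.
- **Ring:** Wrist pictures showed the thread gaps and one lug, so I turned the lugs to the gaps before lowering. The ring went down without contact until the lip lay on the flange at 4 to 5 N.
- **Tightening:** Torque stayed near 0.08 N m for about 66 degrees, apart from one 0.12 reading early on, within noise. I then turned about 0.2 rad past the 0.12 N m point, by my estimate from the torque slope. The torque reached 0.55 N m while turning. Vertical push stayed between 2 and 6.5 N, and pictures showed no slip of the ring in the fingers.
- **Last checks:** The ring is level, the knob is centred in its opening, and the other things stand where they were. The gripper is clear, with no contact force.

**What disagreed:**
- The wrist camera calibration changed between calls by 1 to 2 mm. I used the first one throughout and corrected by feel.
- The torque read 0.27 N m when the arm held still, against 0.42 just before, and rose again when it turned on. I took this as static friction.

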